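Tip the counting chamber out of its case and lay it on the rinsing bridge

ROBOT

A 7-joint arm with a two-finger parallel gripper is mounted at the origin on the work surface. World frame = base frame: x ahead of the robot, y to its left, z up, the work surface at z = 0. Lengths are in m, angles in rad, forces in N, time in s.
With the tool pointing down it reaches from about 0.425 to 0.975 m from the base axis. Payload 16.7 kg.
Tool frame: the origin (TCP) lies midway between the tips of the shut fingers; the grasp point (between the pads) lies 19 mm behind it; z points along the fingers, y is the direction in which the jaws open and shut (so a half turn about z gives the same grasp; the last joint's range is limited). The gripper opens to 85 mm and grips with 20 to 120 N. Pads are 22 mm wide; open, the fingers measure 114 mm over their backs; the gripper's body (76 mm by 85 mm) begins 54 mm behind the grasp point. The pads swing forward as they close: fully open they stand 13 mm farther back than shut.
Start: joints at [1.185, 0.426, 0.074, 1.606, -0.034, 1.111, -0.067], TCP at [0.158, -0.656, 0.231] pointing down, gripper open.
Joint ranges: [-2.85, 2.85], [-0.5, 2.14], [-1.23, 1.37], [0.21, 2.46], [-1.02, 4.16], [0.16, 2.05], [-2.73, 2.73]. Speed limits (rad/s): [1.89, 1.89, 2.39, 2.39, 3.01, 3.01, 3.01].

INTERFACE

Orientations are given as a unit quaternion [x, y, z, w].
In Python, from station import bot, eyes gives the robot as it stands.
- The arm moves only by the tool send_rows, never from a script. Its argument "deltas" is a list of rows, each a list of 5 numbers: the closure, from 0 (fully open) to 1 (shut), then the shift along the world's x, y, z in units of 40 mm (1.0 is 40 mm), then the turn about the world's z in units of 6 degrees (1.0 is 6 degrees). In form: [[gripper, dx, dy, dz, yaw], ...]. A call has 1 to 10 rows; each row shifts and turns the pose as measured when the row begins; what a row does not reach is not made up. A row lasts 1/12 s, in which the tool goes at most 41.7 mm and 7.16 degrees, less where a joint would pass 70% of its speed; a pose out of reach is approached as far as the arm can. A call is refused whole if a number of a shift passes 1 or a number of a turn 1, either way. A call with a gripper value outside its range is refused whole. The fingers move at their own pace and stop on an object; "squeeze" is the grip in N (left out, the last holds). Time passes only in rows, so rows that do not move let the fingers close. It gives the time, the measured TCP pose, the force and the opening at its end, in the units of the state.
- bot.sense(): the state, without advancing time (a new reading comes with each control period).
- eyes.get_image(name): name is "side" or "top" or "wrist"; returns a dict with "color" (420x560x3 uint8, red, green, blue), "fx", "fy", "cx", "cy" (pixels), "k1" (the pictures are not rectified: a ray, as slopes to the right and down, at radius r is drawn at 1 + k1 r^2 times it, then the intrinsics apply), "origin" and "rotation" of the camera in the world. Camera axes: x right, y up, looking along -z (the intrinsics and any distortion apply to the point x, -y, -z); pixel columns grow to the right and rows downward; lengths in m; the calibration is good to about 2 mm. A picture is of the moment at which its call begins. There is no depth.
- bot.job_done(): hands the job in, once; it reports no verdict.
The state is a dict: "clock": time; "joint_pos": joint angles; "qvel": joint speeds; "tau": joint torques, N m; "ee_pos": TCP position; "tool_rot": TCP orientation; "contact_force": force on the tool from outside, world axes, zero at the start; "ft_torque": the same for the moment, N m; "finger_gap": finger opening in m.
Only numpy, scipy, OpenCV 4.12 (cv2) and the standard library are available. Lean on these libraries where they do the work, as an engineer would, in place of code of your own. Each camera call takes 0.05 s, during which the arm holds its last target.

TASK

Take the glass counting chamber out of its red case: it lies flush, so press down on its end over the thumb hollow to tip the other end up, slide it down the slope to the foot so that it stays tipped when you let go, then pick it out. Lay it on the rinsing tray's bridge, grid side up, centred squarely across both rods and away from the tray's ends, resting on the rods before you let go. Press the glass gently, and leave the bottles and the dish standing where they are.

Things in the scene. Friction and masses are not known exactly. Their poses are not given: they have to be found in the camera images.
- chamber: Counting chamber (haemocytometer): clear glass plate 76 (x) by 32 (y) by 4 mm thick, 30 g, with a dark H-shaped groove and white frosted ends on its upper face (grid side, +z). Origin: centre of the underside. At the start flat in the case, its x along the case's x, centre 5 mm to the +x side of the pivot edge, its -x end hanging over the hollow: pressed there it tips, let go it drops back flat.
- case: Red fitted case, fixed: 102 (x) by 62 (y) mm, rim 27 mm above the bench; origin on the bench under the pivot edge, midway across. +x half: snug recess 35 mm wide, 45.5 mm long, floor 4.5 mm below the rim. -x half: thumb hollow, 42 mm wide between side walls of rim height, with a black sloping floor; its -x end is open above the sill.
- pivot (a point): Pivot edge, midway across: where the flat recess floor (22.5 mm above the bench) meets the hollow's floor, which slopes down at 25 degrees towards -x. The glass rubs on the slope: keep some 3 to 10 N on it while dragging it down. Axes as the case.
- slope_foot (a point): Foot of the slope, midway across: 43 mm down the slope from the pivot edge, where a sill square to the slope, 5 mm high, stops the chamber. Dragged down about 10 mm so that its end meets the sill, the chamber's balance point is 5 mm past the pivot edge; it then stays tipped 25 degrees when let go, its +x end raised (underside there about 9 mm above the rim). Axes as the case.
- lid (a point): Middle of the case's red lid, which lies opened flat on the bench along the case's +y side: 102 (x) by 62 (y) mm, 10 mm high; fixed. This point is on the bench. Axes as the case.
- tray: Blue rinsing tray, fixed to the bench: 170 mm (x) by 260 mm (y), walls 45 mm high; origin on the bench under its centre. A bridge of two straight steel rods, 6 mm thick, runs along its y over the end walls, at x = -17 and +17 mm, rod tops 51 mm above the bench. Fingers can reach below the rods anywhere between the walls.
- bridge (a point): Midway between the two rods and between the tray's ends, at the height of the rod tops (51 mm above the bench); axes as the tray. The chamber goes here, its length along x (either way round), so that it spans both rods.
- reagent_bottle: Amber glass bottle with red cap, 48 mm thick, 95 mm high, standing loose beyond the case's -x end; origin at the centre of its foot. Not to be disturbed.
- petri_dish: Closed petri dish, 85 mm across, 15 mm high, lying loose beyond the case's -x end; origin at the centre of its underside. Not to be disturbed.
- wash_bottle: White wash bottle, 60 mm thick, 191 mm high with its bent spout, standing loose beyond the tray's +x side; origin at the centre of its foot. Not to be disturbed.
Not all that is in view belongs to the job. What is meant by the chamber is not pink, and is the larger of those in its own colour.

How it is judged:
On the way, in this order (a step that is already met when the one before it is completed fails the run):
1. the chamber stays tipped up in its case with no finger on it: at least 0.3 rad, its middle still over the pivot edge (angle between chamber's own z axis and vertical between 0.3 and 0.6 rad and distance between chamber and pivot below 0.02 m and contact force between the fingers and chamber below 0.02 N), for 0.2 s.
2. the chamber rests on the bridge while still held by the gripper (contact force between chamber and tray above 0.03 N and contact force between the fingers and chamber above 0.3 N and distance between chamber and bridge below 0.1 m), for 0.1 s.
At the end, for the whole second after the job is handed in: The chamber lies still and level (within 0.08 rad), grid side up, on both rods: its middle within 12 mm of midway between the rods and within 90 mm of the middle of their length, its length within 0.2 rad of square to the rods (angle between chamber's own z axis and vertical below 0.08 rad and x of chamber in the frame of bridge between -0.012 and 0.012 m and y of chamber in the frame of bridge between -0.09 and 0.09 m and z of chamber in the frame of bridge between -0.004 and 0.004 m and angle between the x axis of chamber and the x axis of tray, either way round below 0.2 rad and linear speed of chamber below 0.01 m/s); the robot touches nothing.
It fails at once if the glass is pressed against the case or the tray with more than 60 N (contact force between chamber and case above 60 N or contact force between chamber and tray above 60 N).
It fails at once if a bottle or the dish is moved by more than 30 mm, or a bottle is tipped over (distance of any of reagent_bottle, wash_bottle, petri_dish from where it was at the start of the episode above 0.03 m or angle between any of reagent_bottle, wash_bottle's own z axis and vertical above 0.5 rad).
It also fails if it takes over 54 s, if anything falls off the work surface, if the arm or the gripper's body presses on something with over 40 N, if the wrist force passes 120 N, or if a joint passes its speed limit or range.

## Working session

There is one attempt and no reset: what is moved stays moved. The work goes in short steps, Python scripts to look and compute and a tool call to move; the robot and the scene stay as the last step left them, time stands still between calls to the robot, and variables do not carry over. Pictures are saved under pics/ and viewed, and the job is handed in when it is done.

Besides the shell and the picture viewer there is one more tool, called after "Request:" as name(argument=value, ...) on one line, values as JSON. send_rows: Moves the arm, as the interface text tells. Its arguments: {"type":"object","properties":{"deltas":{"type":"array"},"squeeze":{"type":"number"}},"required":["deltas"]}

```bash
ls; mkdir -p pics
python3 - <<'E'
from station import bot, eyes
import cv2
s=bot.sense(); print({k:(v if not hasattr(v,'round') else v) for k,v in s.items()})
for n in ("side","top","wrist"):
    d=eyes.get_image(n); cv2.imwrite(f"pics/{n}0.png",d["color"][:,:,::-1]); print(n,{k:d[k] for k in d if k!="color"})
E
```

```text
pics
{'clock': 0.0, 'joint_pos': array([ 1.18547449,  0.42674723,  0.0738463 ,  1.6066519 , -0.03410717,
        1.11082143, -0.06713246]), 'qvel': array([ 3.29195402e-04,  4.70938222e-05, -8.35655081e-04, -2.99334410e-04,
       -1.53235218e-03, -5.02498709e-04,  1.21963050e-03]), 'tau': array([ 1.46493807e-03, -9.49829006e+01,  3.76215175e+00, -4.63517618e+01,
        1.93476991e-02,  9.98783915e-03, -3.27900113e-05]), 'ee_pos': array([ 0.15757885, -0.65589519,  0.23058051]), 'tool_rot': array([ 9.93060119e-01,  1.17605830e-01, -1.27138714e-04, -6.72355714e-04]), 'contact_force': array([-0.21036472,  0.3848821 , -0.60830023]), 'ft_torque': array([ 0.00366159, -0.0158808 ,  0.12659014]), 'finger_gap': 0.08525516229954669}
side {'fx': 447.20988621084587, 'fy': 447.20988621084587, 'cx': 283.2759428161111, 'cy': 208.61602568107654, 'k1': -0.07882146721794599, 'origin': array([0.06979797, 0.46348341, 0.75180195]), 'rotation': array([-0.14563889,  0.33986077,  0.84405668, -0.38839709])}
top {'fx': 467.2472791265027, 'fy': 467.2472791265027, 'cx': 275.7542342274108, 'cy': 201.9271475234833, 'k1': -0.05485647003226405, 'origin': array([0.341198  , 0.02137815, 1.02651848]), 'rotation': array([-0.07140944,  0.07846772,  0.72549398, -0.68000147])}
wrist {'fx': 349.4058618317483, 'fy': 349.4058618317483, 'cx': 283.5835209482469, 'cy': 208.98195342636052, 'k1': -0.05270177866433477, 'origin': array([ 0.22475237, -0.64000878,  0.37356953]), 'rotation': array([-0.10750968,  0.08573602, -0.6132265 ,  0.77784591])}
```

View pics/side0.png

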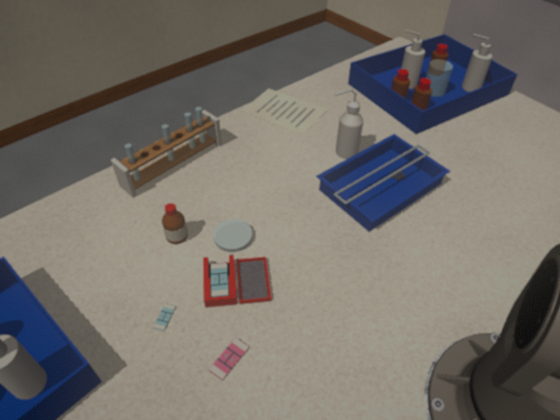

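View pics/top0.png

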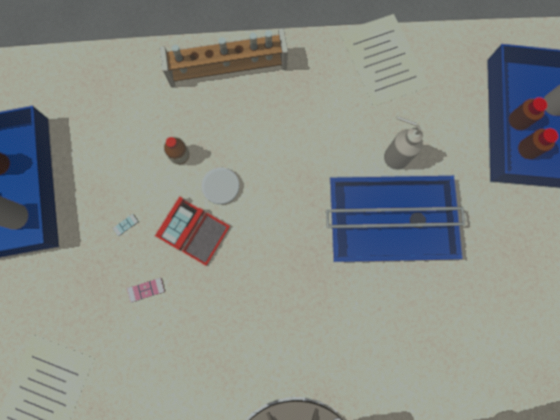

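View pics/wrist0.png

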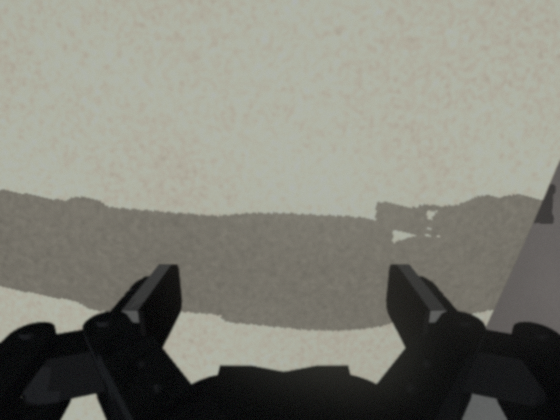

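The top view shows the case at about (192,231) with the lid towards lower right, the dish at (221,186), the amber bottle at (176,150), the tray at (396,218) and the wash bottle at (404,148). The teal decoy is at (126,224) and the pink one at (147,289). I'll write ray helpers and measure.

```bash
cat > h.py <<'E'
import numpy as np, cv2
from scipy.spatial.transform import Rotation as R
def ray(d,uv):
    K=np.array([[d["fx"],0,d["cx"]],[0,d["fy"],d["cy"]],[0,0,1]])
    p=cv2.undistortPoints(np.array(uv,float).reshape(-1,1,2),K,np.array([d["k1"],0,0,0,0.]))[:,0]
    v=np.c_[p[:,0],-p[:,1],-np.ones(len(p))]
    return np.array(d["origin"]),R.from_quat(d["rotation"]).apply(v)
def plane(d,uv,z):
    o,v=ray(d,uv); return o+v*((z-o[2])/v[:,2])[:,None]
def proj(d,P):
    K=np.array([[d["fx"],0,d["cx"]],[0,d["fy"],d["cy"]],[0,0,1]])
    c=R.from_quat(d["rotation"]).inv().apply(np.atleast_2d(P)-d["origin"])
    c=c*[1,-1,-1]
    return cv2.projectPoints(c,np.zeros(3),np.zeros(3),K,np.array([d["k1"],0,0,0,0.]))[0][:,0]
def big(n,d,box,f):
    x0,y0,x1,y1=box
    cv2.imwrite(f"pics/{n}.png",cv2.resize(d["color"][y0:y1,x0:x1,::-1],None,fx=f,fy=f,interpolation=cv2.INTER_CUBIC))
E
python3 - <<'E'
from h import *
from station import bot, eyes
t=eyes.get_image("top"); s=eyes.get_image("side")
big("topc",t,(145,185,245,275),8); big("sidec",s,(190,240,285,315),8)
big("topt",t,(320,165,475,270),5)
print(plane(t,[(192,231)],.027),plane(t,[(395,218)],.05),plane(s,[(220,280)],.027),plane(s,[(383,178)],.05))
for nm,d in (("t",t),("s",s)):
    hsv=cv2.cvtColor(d["color"],cv2.COLOR_RGB2HSV)
    m=(((hsv[...,0]<8)|(hsv[...,0]>172))&(hsv[...,1]>140)&(hsv[...,2]>70)).astype(np.uint8)
    n,l,st,c=cv2.connectedComponentsWithStats(m)
    for i in range(1,n):
        if st[i,4]>60: print(nm,st[i],c[i])
E
```

```text
[[0.50374004 0.18918267 0.027     ]] [[ 0.49998837 -0.24674668  0.05      ]] [[0.5135828  0.22288129 0.027     ]] [[ 0.48680043 -0.22424297  0.05      ]]
t [527  98  20  18 244] [536.80327869 106.11065574]
t [538 129  19  17 249] [546.9437751  136.97991968]
t [166 138  10   9  76] [170.51315789 141.97368421]
t [156 198  47  51 478] [179.74267782 224.53974895]
t [201 214  28  51 107] [215.87850467 237.98130841]
s [435  44  12  11 100] [441.14  49.13]
s [396  69  12  13 115] [402.17391304  75.1826087 ]
s [418  78  13  13 125] [423.992  84.208]
s [165 204  10  12  86] [169.72093023 208.91860465]
s [204 255  32  51 678] [219.71976401 285.94100295]
s [238 258  33  45 242] [256.32231405 282.10743802]
```

View pics/topc.png

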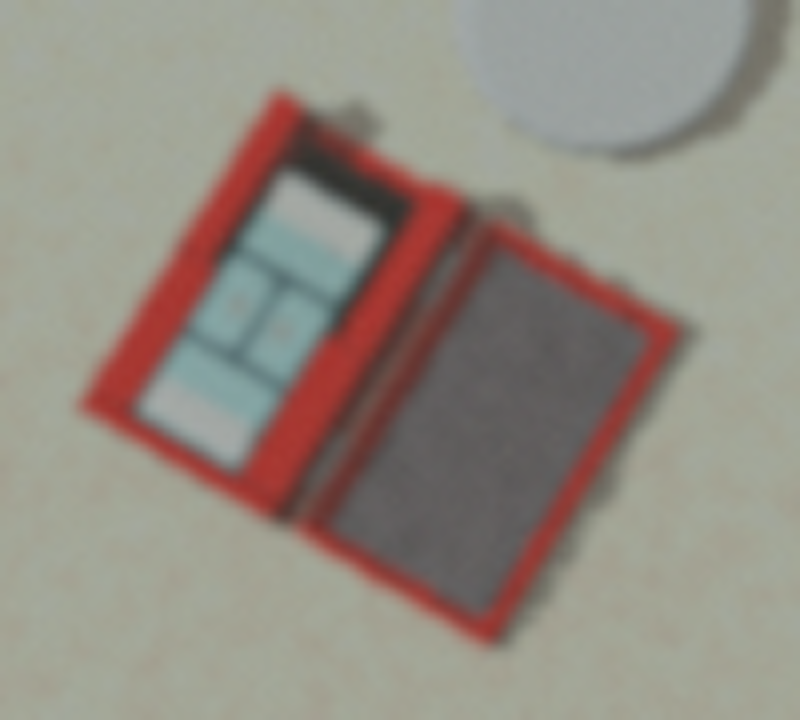

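View pics/sidec.png

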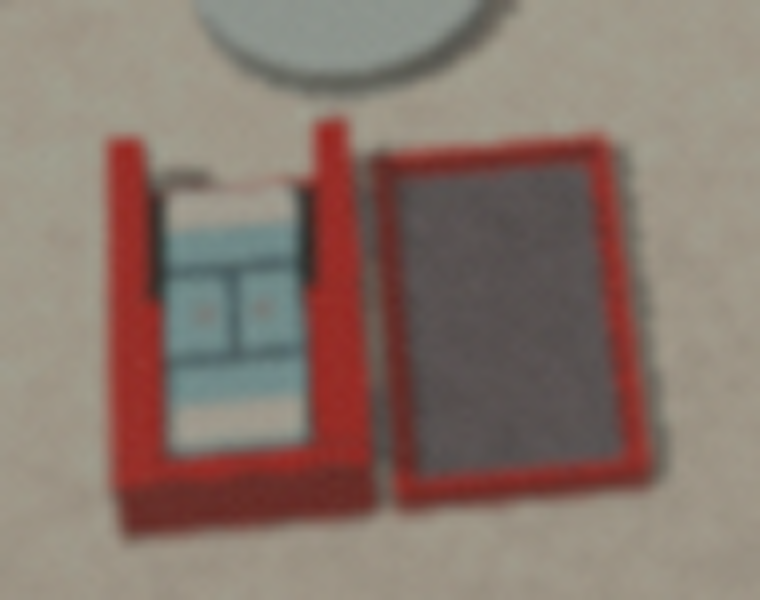

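View pics/topt.png

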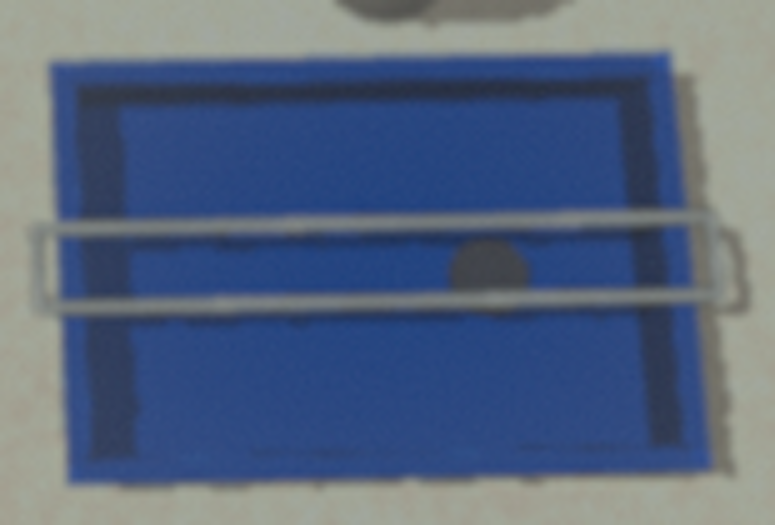

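```bash
cat > m1.py <<'E'
from h import *
from station import eyes
t=eyes.get_image("top"); s=eyes.get_image("side")
def C(p,o,f): return (np.array(p,float)+.5)/f-.5+np.array(o)
# case rim corners order: -x/-y(far),-x/+y(lid),+x/+y,+x/-y
ct=C([(280,90),(465,200),(285,520),(80,405)],(145,185),8)
cs=C([(108,138),(348,118),(376,488),(115,490)],(190,240),8)
for nm,d,c in(("t",t,ct),("s",s,cs)):
    P=plane(d,c,.027); print(nm,P[:,:2].round(4).tolist()); print([round(np.linalg.norm(P[i]-P[i-1])*1000,1) for i in range(4)],P.mean(0).round(4))
    x=P[2]+P[3]-P[0]-P[1]; print("x dir deg",np.degrees(np.arctan2(x[1],x[0])))
# glass corners z=.0265  order same
gt=C([(285,168),(385,230),(237,472),(132,408)],(145,185),8)
gs=C([(163,192),(300,185),(310,445),(167,457)],(190,240),8)
for nm,d,c in(("t",t,gt),("s",s,gs)):
    P=plane(d,c,.0265); print("glass",nm,P[:,:2].round(4).tolist()); print([round(np.linalg.norm(P[i]-P[i-1])*1000,1) for i in range(4)],P.mean(0).round(4))
    x=P[2]+P[3]-P[0]-P[1]; print("x dir deg",np.degrees(np.arctan2(x[1],x[0])))
# tray outer top corners z=.045
tt=C([(52,62),(670,54),(714,468),(70,484)],(320,165),5)
P=plane(t,tt,.045); print("tray",P[:,:2].round(4).tolist(),[round(np.linalg.norm(P[i]-P[i-1])*1000,1) for i in range(4)],P.mean(0).round(4))
# rods
rr=C([(60,230),(690,217),(60,308),(705,295)],(320,165),5)
P=plane(t,rr,.050); print("rods",P[:,:2].round(4).tolist()); v=P[1]+P[3]-P[0]-P[2]; print(np.degrees(np.arctan2(v[1],v[0])))
E
python3 m1.py
```

```text
t [[0.5836, 0.2144], [0.5495, 0.1645], [0.4651, 0.2157], [0.4997, 0.2705]]
[np.float64(100.9), np.float64(60.4), np.float64(98.7), np.float64(64.8)] [0.5245 0.2163 0.027 ]
x dir deg 147.47009232046076
s [[0.5815, 0.2163], [0.5476, 0.166], [0.456, 0.2262], [0.4948, 0.2732]]
[np.float64(103.7), np.float64(60.6), np.float64(109.6), np.float64(61.0)] [0.52   0.2204 0.027 ]
x dir deg 146.72241098999555
glass t [[0.5617, 0.2136], [0.5427, 0.1867], [0.4789, 0.2285], [0.4981, 0.2565]]
[np.float64(76.8), np.float64(33.0), np.float64(76.2), np.float64(34.0)] [0.5204 0.2213 0.0265]
x dir deg 146.36666121829245
glass s [[0.559, 0.2151], [0.5387, 0.1876], [0.4757, 0.2308], [0.4947, 0.2586]]
[np.float64(77.6), np.float64(34.2), np.float64(76.4), np.float64(33.6)] [0.517  0.223  0.0265]
x dir deg 145.75581364349205
tray [[0.6002, -0.1169], [0.5868, -0.3892], [0.4053, -0.3819], [0.4173, -0.1081]] [np.float64(183.1), np.float64(272.6), np.float64(181.6), np.float64(274.0)] [ 0.5024 -0.249   0.045 ]
rods [[0.5248, -0.1129], [0.5128, -0.3852], [0.4913, -0.1099], [0.4786, -0.3867]]
-92.57243104495572
```

Run:
```python
from h import *
from station import eyes
t=eyes.get_image("top"); s=eyes.get_image("side")
print("cap", plane(t,[(170.5,142)],.095), plane(s,[(169.7,208.9)],.09))
print("dish", plane(t,[(221,186)],.015), plane(s,[(234,235.5)],.015))
print("wash foot", plane(t,[(398,163)],.0), plane(s,[(347,155)],.0), "top",plane(t,[(416,132)],.17))
piv=np.array([.5229,.2194]); ex=np.array([-.832,.555])
for nm,p in (("cap",plane(t,[(170.5,142)],.095)[0]),("dish",plane(t,[(221,186)],.015)[0])):
    q=p[:2]-piv; print(nm,"case frame",q@ex,q@[-.555,-.832])
for L in(-29,33):
    print(L,piv+ex*L/1000)
```

```text
cap [[0.68460766 0.21805017 0.095     ]] [[0.6821141  0.22138262 0.09      ]]
dish [[0.60300666 0.12365849 0.015     ]] [[0.59491003 0.12928998 0.015     ]]
wash foot [[ 0.63540522 -0.28278969  0.        ]] [[ 0.63600993 -0.26862325  0.        ]] top [[ 0.64726263 -0.27562619  0.17      ]]
cap case frame -0.13528993068488707 -0.08862469752067807
dish case frame -0.11978528503121862 0.03519774027026956
-29 [0.547028 0.203305]
33 [0.495444 0.237715]
```

Request:
send_rows(deltas=[[1, 0.3, 0.9, 0, 1], [1, 0.3, 0.9, 0, 1], [1, 0.3, 0.9, 0, 1], [1, 0.3, 0.9, 0, 1]], squeeze=20)

```text
clock: 0.78
ee_pos: [0.2024, -0.513, 0.2291]
tool_rot: [0.946, 0.324, -0.002, 0.001]
contact_force: [1.1, -0.5, -0.1]
finger_gap: 0.0391
```

Request:
send_rows(deltas=[[1, 0.7, 0.7, 0, 1], [1, 0.7, 0.7, 0, 1], [1, 0.7, 0.7, 0, 1], [1, 0.7, 0.7, 0, 1], [1, 0.6, 0.8, 0, 1], [1, 0.5, 0.8, 0, 1], [1, 0.4, 0.9, 0, 1], [1, 0.4, 0.9, 0, 1], [1, 0.3, 0.9, 0, 1], [1, 0.3, 0.9, 0, 1]])

```text
clock: 1.62
ee_pos: [0.4196, -0.1764, 0.2321]
tool_rot: [0.639, 0.769, -0.001, 0.005]
contact_force: [0.2, -0.7, -0.5]
finger_gap: 0.0002
```

Request:
send_rows(deltas=[[1, 0.32, 0.95, 0, 1], [1, 0.32, 0.95, 0, 1], [1, 0.32, 0.95, 0, 1], [1, 0.32, 0.95, 0, 1], [1, 0.32, 0.95, 0, 1], [1, 0.32, 0.95, 0, 1], [1, 0.32, 0.95, -0.5, 1], [1, 0.32, 0.95, -0.5, 0.6], [1, 0.32, 0.95, -0.5, 0], [1, 0.32, 0.95, -0.5, 0]])

```text
clock: 2.45
ee_pos: [0.5468, 0.2045, 0.1649]
tool_rot: [0.269, 0.963, 0.004, 0.013]
contact_force: [0.8, -1.3, 0.2]
finger_gap: 0.0002
```

```bash
cat > look.py <<'E'
import sys
from h import *
from station import bot, eyes
piv=np.array([.5229,.2194]); a=np.radians(146.2); ex=np.array([np.cos(a),np.sin(a)]); ey=np.array([-ex[1],ex[0]])
def st():
    s=bot.sense(); r=R.from_quat(s["tool_rot"]).as_matrix()
    q=s["ee_pos"][:2]-piv
    print("t",round(s["clock"],2),"ee",s["ee_pos"].round(4),"toolx deg",np.degrees(np.arctan2(r[1,0],r[0,0])).round(2),"tiltz",r[:,2].round(3),"case mm",(q@ex*1000).round(1),(q@ey*1000).round(1),"F",s["contact_force"].round(2),"j",s["joint_pos"].round(2),"gap",round(s["finger_gap"],4))
    return s
if __name__=="__main__":
    st()
    for n in sys.argv[2:]:
        d=eyes.get_image(n); cv2.imwrite(f"pics/{n}{sys.argv[1]}.png",d["color"][:,:,::-1])
        if n=="top": big(f"topc{sys.argv[1]}",d,(145,160,245,250),8)
        if n=="side": big(f"sidec{sys.argv[1]}",d,(170,220,280,310),7)
E
python3 look.py 1 side top wrist
```

```text
t 2.45 ee [0.5468 0.2045 0.1649] toolx deg 148.8 tiltz [ 0.027  0.001 -1.   ] case mm -28.1 -1.0 F [ 0.76 -1.35  0.22] j [ 0.12  0.43 -0.75  1.86  0.37  0.96  0.24] gap 0.0002
```

View pics/side1.png

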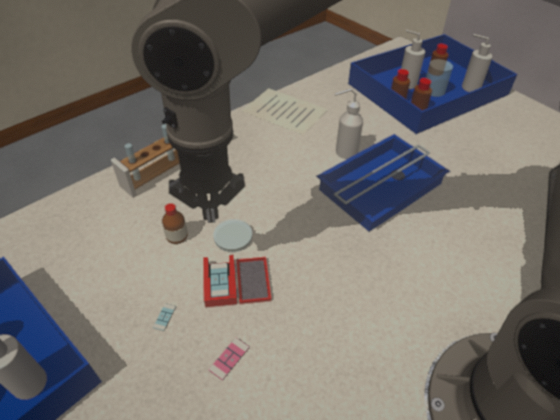

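View pics/wrist1.png

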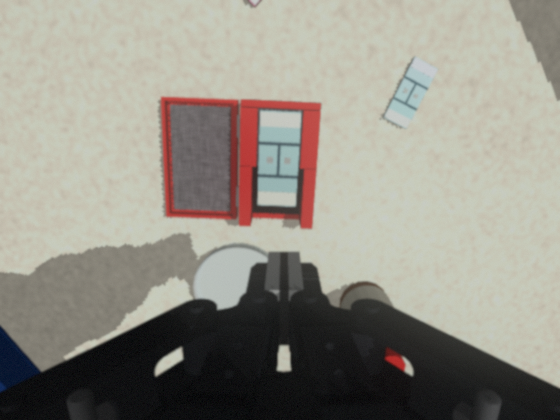

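View pics/top1.png

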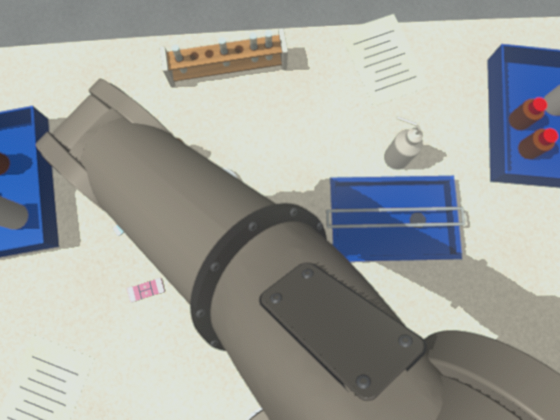

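Side view: the shut gripper hangs above the dish side of the case, with the bottle and dish clear. The wrist view shows the case rectangle at (240–320, 100–228) with the open end towards the fingers. I'll settle for a moment, then measure the case with the wrist camera.

Request:
send_rows(deltas=[[1, 0, 0, 0, -0.4], [1, 0, 0, 0, 0]])

```text
clock: 2.77
ee_pos: [0.5451, 0.2058, 0.1636]
tool_rot: [0.287, 0.958, 0.004, 0.011]
contact_force: [-0.8, -0.4, 0.1]
finger_gap: -0.0002
```

Run:
```python
from look import *
st()
d=eyes.get_image("wrist"); big("w2",d,(230,85,330,240),5)
np.save("pics/w2.npy",d["color"])
```

```text
t 2.77 ee [0.5451 0.2058 0.1636] toolx deg 146.62 tiltz [ 0.022  0.001 -1.   ] case mm -26.0 -1.0 F [-0.8  -0.4   0.08] j [ 0.11  0.43 -0.74  1.86  0.36  0.96  0.2 ] gap -0.0002
```

View pics/w2.png

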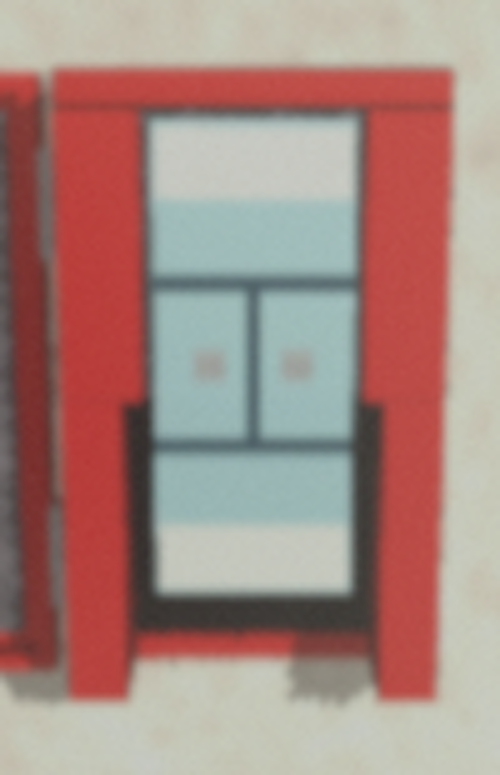

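Run:
```python
from look import *
d=eyes.get_image("wrist")
def C(p): return (np.array(p,float)+.5)/5-.5+np.array((230,85))
for nm,p,z in(("rim",[(68,700),(437,700),(453,70),(53,70)],.027),("glass",[(155,595),(353,595),(360,115),(147,115)],.0265),("hollow edge",[(130,403),(380,403)],.027)):
    P=plane(d,C(p),z)[:,:2]; m=P.mean(0)
    print(nm,m.round(4),[round(np.linalg.norm(P[i]-P[i-1])*1000,1) for i in range(len(P))],"in case",((m-piv)@ex*1000).round(1),((m-piv)@ey*1000).round(1))
    if len(P)==4:
        x=P[2]+P[3]-P[0]-P[1]; print(np.degrees(np.arctan2(x[1],x[0])))
```

```text
rim [0.5242 0.218 ] [np.float64(101.7), np.float64(62.3), np.float64(102.0), np.float64(61.1)] in case -1.9 0.4
146.51569198955445
glass [0.5195 0.2213] [np.float64(76.8), np.float64(32.9), np.float64(76.9), np.float64(32.8)] in case 3.9 0.3
146.62980272424605
hollow edge [0.5248 0.2181] [np.float64(40.1), np.float64(40.1)] in case -2.3 0.1
```

```bash
sed -i 's/piv=np.array.*a=np.radians(146.2)/piv=np.array([.5238,.2186]); a=np.radians(146.5)/' look.py; python3 look.py x | head -1
```

```text
t 2.87 ee [0.5454 0.2051 0.164 ] toolx deg 146.74 tiltz [ 0.023  0.001 -1.   ] case mm -25.4 -0.7 F [-0.32  0.79 -0.72] j [ 0.11  0.43 -0.74  1.86  0.36  0.96  0.2 ] gap -0.0001
```

Request:
send_rows(deltas=[[1, 0.07, -0.08, -0.6, 0], [1, 0, 0, -0.7, 0], [1, 0, 0, -0.7, 0], [1, 0, 0, -0.6, 0], [1, 0, 0, -0.2, 0], [1, 0, 0, 0, 0]])

```text
clock: 3.37
ee_pos: [0.552, 0.1961, 0.0535]
tool_rot: [0.287, 0.958, 0.005, 0.016]
contact_force: [-0.8, 0.4, -0.2]
finger_gap: 0.0001
```

```bash
python3 look.py 3 side wrist
```

```text
t 3.37 ee [0.552  0.1961 0.0535] toolx deg 146.64 tiltz [ 0.034 -0.    -0.999] case mm -35.9 3.2 F [-0.8   0.44 -0.21] j [ 0.05  0.57 -0.65  1.94  0.51  0.77  0.1 ] gap 0.0001
```

View pics/sidec3.png

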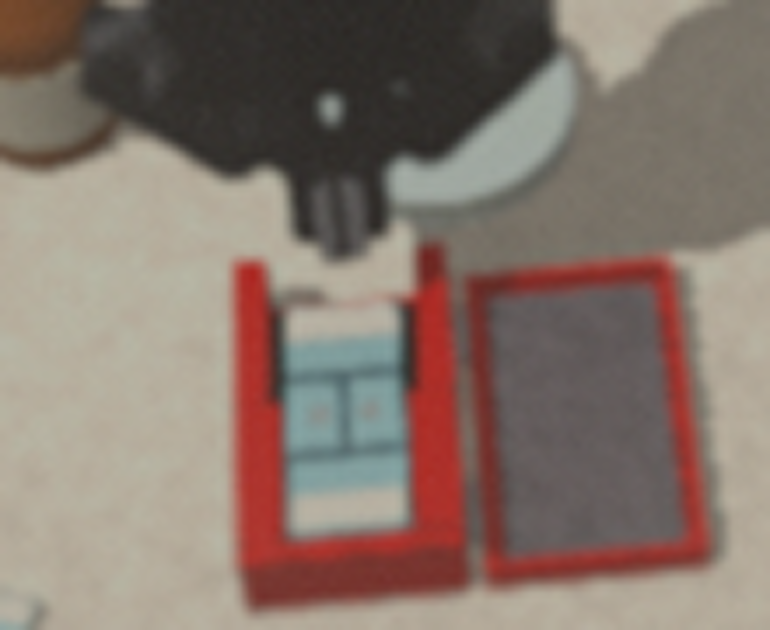

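View pics/wrist3.png

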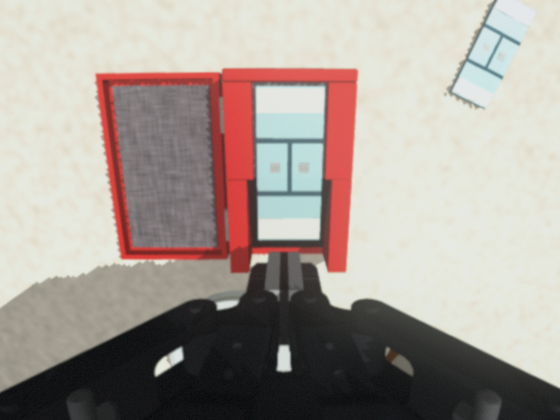

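Request:
send_rows(deltas=[[1, -0.05, 0.1, -0.2, 0], [1, -0.05, 0.08, -0.2, 0], [1, 0, 0, 0, 0]])

```text
clock: 3.72
ee_pos: [0.5509, 0.2049, 0.0421]
tool_rot: [0.288, 0.958, 0.007, 0.019]
contact_force: [-0.4, 1.3, -0.6]
finger_gap: 0.0003
```

```bash
python3 look.py x
```

```text
t 3.72 ee [0.5509 0.2049 0.0421] toolx deg 146.55 tiltz [ 0.041  0.002 -0.999] case mm -30.1 -3.5 F [-0.36  1.31 -0.62] j [ 0.02  0.58 -0.63  1.95  0.53  0.74  0.06] gap 0.0003
```

Request:
send_rows(deltas=[[1, -0.12, -0.04, -0.2, 0], [1, -0.05, -0.03, -0.1, 0]])

```text
clock: 3.88
ee_pos: [0.5445, 0.2031, 0.0307]
tool_rot: [0.287, 0.958, 0.008, 0.02]
contact_force: [-0.2, 0.5, -0.1]
finger_gap: -0.0001
```

```bash
python3 look.py x
```

```text
t 3.88 ee [0.5445 0.2031 0.0307] toolx deg 146.59 tiltz [ 0.044  0.003 -0.999] case mm -25.8 1.5 F [-0.17  0.46 -0.05] j [ 0.01  0.59 -0.62  1.97  0.55  0.71  0.04] gap -0.0001
```

Request:
send_rows(deltas=[[1, 0.08, 0, -0.1, 0], [1, 0, 0, -0.05, 0]])

```text
clock: 4.05
ee_pos: [0.5472, 0.2027, 0.0238]
tool_rot: [0.287, 0.958, 0.008, 0.02]
contact_force: [0.0, 0.1, -0.4]
finger_gap: 0.0001
```

```bash
python3 look.py x
```

```text
t 4.05 ee [0.5472 0.2027 0.0238] toolx deg 146.63 tiltz [ 0.043  0.003 -0.999] case mm -28.3 0.4 F [ 0.03  0.1  -0.37] j [ 0.01  0.6  -0.61  1.96  0.56  0.71  0.04] gap 0.0001
```

Request:
send_rows(deltas=[[1, 0, 0, -0.06, 0], [1, 0, 0, -0.06, 0]])

```text
clock: 4.22
ee_pos: [0.5473, 0.2026, 0.0184]
tool_rot: [0.287, 0.958, 0.007, 0.02]
contact_force: [0.1, -0.3, 1.0]
finger_gap: -0.0
```

```bash
python3 look.py 4 wrist side
```

```text
t 4.22 ee [0.5473 0.2026 0.0184] toolx deg 146.62 tiltz [ 0.043  0.003 -0.999] case mm -28.5 0.3 F [ 0.05 -0.33  0.99] j [ 0.    0.61 -0.61  1.97  0.57  0.7   0.03] gap -0.0
```

View pics/wrist4.png

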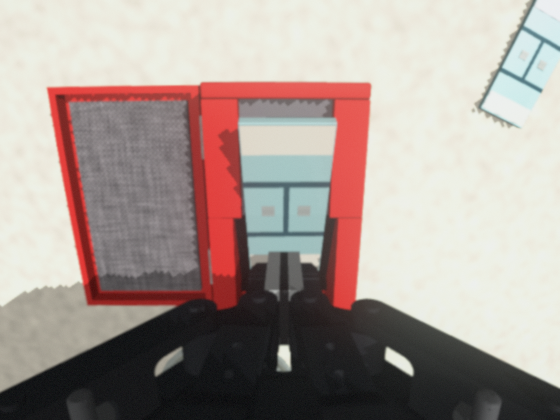

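View pics/sidec4.png

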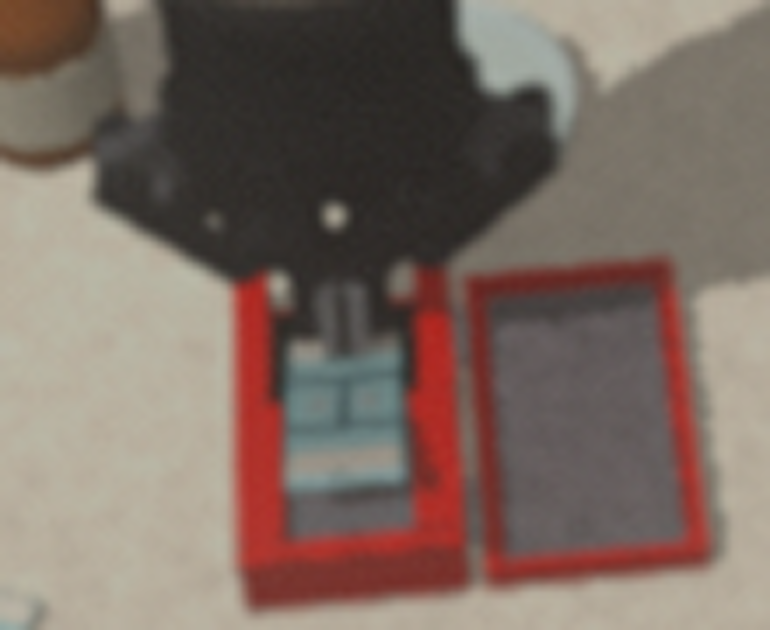

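The glass is tipped, with its +x end raised clear of the recess. Next I'll build a few newtons of press and then drag.

Request:
send_rows(deltas=[[1, 0, 0, -0.06, 0]])

```text
clock: 4.4
ee_pos: [0.5479, 0.203, 0.0168]
tool_rot: [0.287, 0.958, 0.008, 0.021]
contact_force: [-7.8, -6.1, 54.5]
finger_gap: -0.0001
```

```bash
python3 look.py x
```

```text
t 4.4 ee [0.5479 0.203  0.0168] toolx deg 146.62 tiltz [ 0.044  0.003 -0.999] case mm -28.7 -0.2 F [-7.79 -6.09 54.54] j [-0.    0.61 -0.61  1.97  0.57  0.69  0.03] gap -0.0001
```

54 N is far too stiff a response, so I'm relaxing at once and using much finer increments.

Request:
send_rows(deltas=[[1, 0, 0, 0.005, 0]])

```text
clock: 4.48
ee_pos: [0.5485, 0.203, 0.0177]
tool_rot: [0.287, 0.958, 0.008, 0.021]
contact_force: [-0.4, -0.0, 1.0]
finger_gap: -0.0001
```

```bash
python3 look.py x
```

```text
t 4.48 ee [0.5485 0.203  0.0177] toolx deg 146.61 tiltz [ 0.046  0.003 -0.999] case mm -29.2 -0.7 F [-0.37 -0.03  1.02] j [-0.    0.61 -0.61  1.96  0.57  0.69  0.03] gap -0.0001
```

Request:
send_rows(deltas=[[1, 0.038, -0.025, -0.024, 0]])

```text
clock: 4.57
ee_pos: [0.5503, 0.2024, 0.0173]
tool_rot: [0.287, 0.958, 0.008, 0.022]
contact_force: [-0.4, 0.1, 0.1]
finger_gap: 0.0004
```

```bash
python3 look.py x
```

```text
t 4.57 ee [0.5503 0.2024 0.0173] toolx deg 146.62 tiltz [ 0.046  0.003 -0.999] case mm -31.0 -1.1 F [-0.45  0.1   0.11] j [ 0.    0.61 -0.6   1.96  0.57  0.69  0.03] gap 0.0004
```

Request:
send_rows(deltas=[[1, 0, 0, -0.025, 0]])

```text
clock: 4.65
ee_pos: [0.5508, 0.2022, 0.0164]
tool_rot: [0.287, 0.958, 0.008, 0.022]
contact_force: [-0.1, -1.9, 4.8]
finger_gap: -0.0002
```

Request:
send_rows(deltas=[[1, 0.025, -0.025, -0.02, 0]])

```text
clock: 4.73
ee_pos: [0.552, 0.2015, 0.0158]
tool_rot: [0.287, 0.958, 0.008, 0.022]
contact_force: [-0.1, 0.7, 3.4]
finger_gap: -0.0001
```

```bash
python3 look.py x
```

```text
t 4.73 ee [0.552  0.2015 0.0158] toolx deg 146.61 tiltz [ 0.048  0.003 -0.999] case mm -32.9 -1.3 F [-0.14  0.71  3.38] j [ 0.    0.61 -0.6   1.96  0.57  0.69  0.03] gap -0.0001
```

Request:
send_rows(deltas=[[1, 0.03, -0.03, -0.026, 0]])

```text
clock: 4.82
ee_pos: [0.5534, 0.2005, 0.0149]
tool_rot: [0.287, 0.958, 0.009, 0.022]
contact_force: [-0.1, -0.6, 5.4]
finger_gap: 0.0001
```

Request:
send_rows(deltas=[[1, 0.03, -0.03, -0.026, 0]])

```text
clock: 4.9
ee_pos: [0.5549, 0.1995, 0.0141]
tool_rot: [0.287, 0.958, 0.009, 0.023]
contact_force: [-0.5, 0.1, 6.7]
finger_gap: -0.0001
```

Request:
send_rows(deltas=[[1, 0.03, -0.03, -0.026, 0]])

```text
clock: 4.98
ee_pos: [0.5564, 0.1985, 0.0132]
tool_rot: [0.287, 0.958, 0.009, 0.023]
contact_force: [-1.2, 0.3, 7.8]
finger_gap: 0.0
```

```bash
python3 look.py 5 side wrist
```

```text
t 4.98 ee [0.5564 0.1985 0.0132] toolx deg 146.62 tiltz [ 0.049  0.004 -0.999] case mm -38.3 -1.2 F [-1.17  0.25  7.78] j [ 0.01  0.62 -0.6   1.96  0.58  0.69  0.04] gap 0.0
```

View pics/wrist5.png

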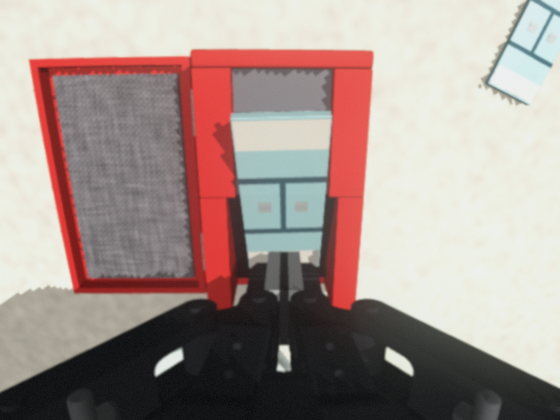

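View pics/sidec5.png

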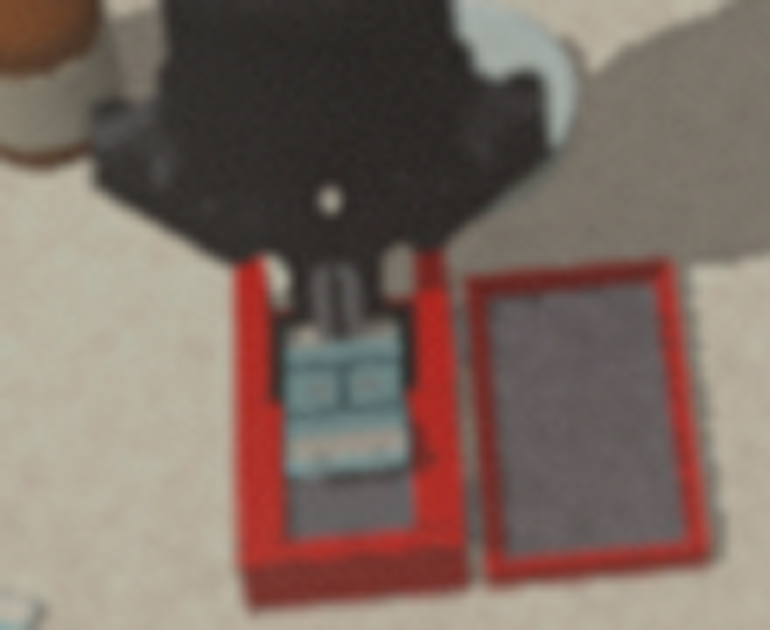

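The side view shows the +x end shifted by about 5 mm. Continuing the drag.

Request:
send_rows(deltas=[[1, 0.03, -0.03, -0.025, 0]])

```text
clock: 5.17
ee_pos: [0.5581, 0.1975, 0.0124]
tool_rot: [0.287, 0.958, 0.009, 0.023]
contact_force: [-0.9, 0.2, 5.7]
finger_gap: -0.0001
```

Request:
send_rows(deltas=[[1, 0.03, -0.03, -0.025, 0]])

```text
clock: 5.25
ee_pos: [0.5595, 0.1965, 0.0115]
tool_rot: [0.287, 0.958, 0.01, 0.023]
contact_force: [-1.5, 0.8, 6.9]
finger_gap: -0.0001
```

```bash
python3 look.py 6 side wrist
```

```text
t 5.25 ee [0.5595 0.1965 0.0115] toolx deg 146.62 tiltz [ 0.05   0.005 -0.999] case mm -42.0 -1.3 F [-1.49  0.81  6.91] j [ 0.01  0.63 -0.6   1.95  0.58  0.69  0.04] gap -0.0001
```

View pics/wrist6.png

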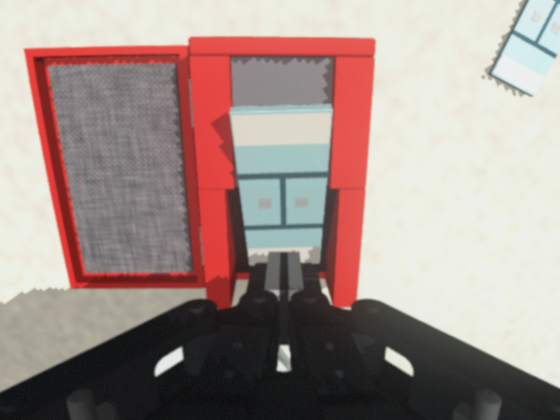

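View pics/sidec6.png

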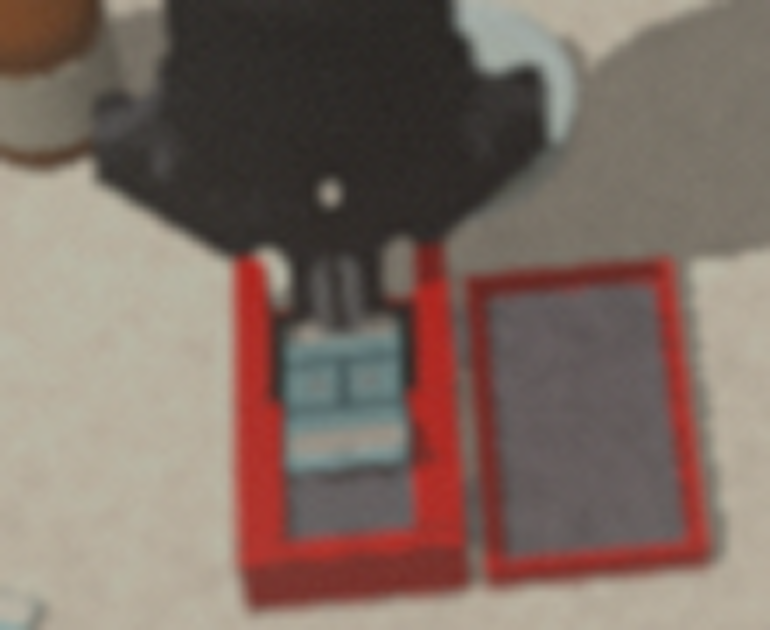

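```bash
cat > gl.py <<'E'
import sys
from look import *
def pts(dd,tilt=25,y=0):
    t=np.radians(tilt);out=[]
    L=(43-dd)/1e3
    for n in(.004,0.):
        x=L*np.cos(t)-n*np.sin(t); z=.0225+L*np.sin(t)+n*np.cos(t)
        out.append([*(piv+ex*x+ey*y),z])
    return np.array(out)
if __name__=="__main__":
    for n in sys.argv[1:]:
        d=eyes.get_image(n)
        for dd in(0,4,6,8,10,12): print(n,dd,proj(d,pts(dd)).round(1).tolist(), proj(d,pts(dd,y=-.016))[0].round(1), proj(d,pts(dd,y=.016))[0].round(1))
        print("rim +x edge",proj(d,[*(piv+ex*.051),.027]).round(1),"hollow edge",proj(d,[*(piv),.027]).round(1))
        if n=="wrist": big("wz",d,(220,30,390,270),3)
        else: big("sz",d,(200,250,260,310),12)
E
python3 gl.py wrist side
```

```text
wrist 0 [[283.5, 77.2], [283.1, 71.9]] [338.4  77.6] [228.   77.1]
wrist 4 [[283.2, 90.4], [282.9, 84.8]] [336.8  90.7] [229.2  90.3]
wrist 6 [[283.1, 96.7], [282.8, 91.0]] [336.1  97. ] [229.7  96.7]
wrist 8 [[283.0, 102.9], [282.7, 97.1]] [335.3 103.1] [230.3 102.9]
wrist 10 [[283.0, 108.9], [282.6, 103.0]] [334.6 109.1] [230.8 109. ]
wrist 12 [[282.9, 114.8], [282.5, 108.9]] [333.9 115. ] [231.4 114.9]
rim +x edge [[281.9  35.9]] hollow edge [[281.7 187.2]]
side 0 [[218.6, 286.5], [218.8, 288.4]] [210.  287.3] [227.2 285.7]
side 4 [[218.6, 285.4], [218.8, 287.2]] [210.1 286.2] [227.1 284.6]
side 6 [[218.6, 284.9], [218.8, 286.7]] [210.1 285.7] [227.1 284. ]
side 8 [[218.6, 284.3], [218.8, 286.1]] [210.1 285.1] [227.1 283.5]
side 10 [[218.6, 283.8], [218.8, 285.6]] [210.1 284.6] [227.1 283. ]
side 12 [[218.6, 283.2], [218.8, 285.0]] [210.2 284. ] [227.1 282.4]
rim +x edge [[219.7 297.8]] hollow edge [[218.7 275.5]]
```

View pics/wz.png

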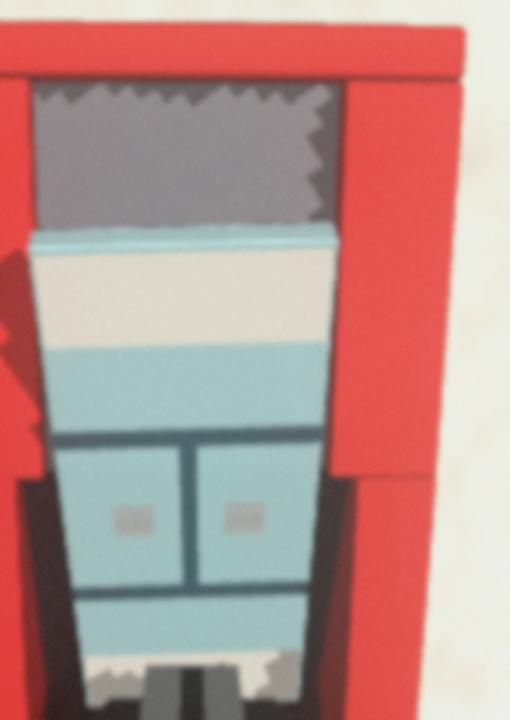

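View pics/sz.png

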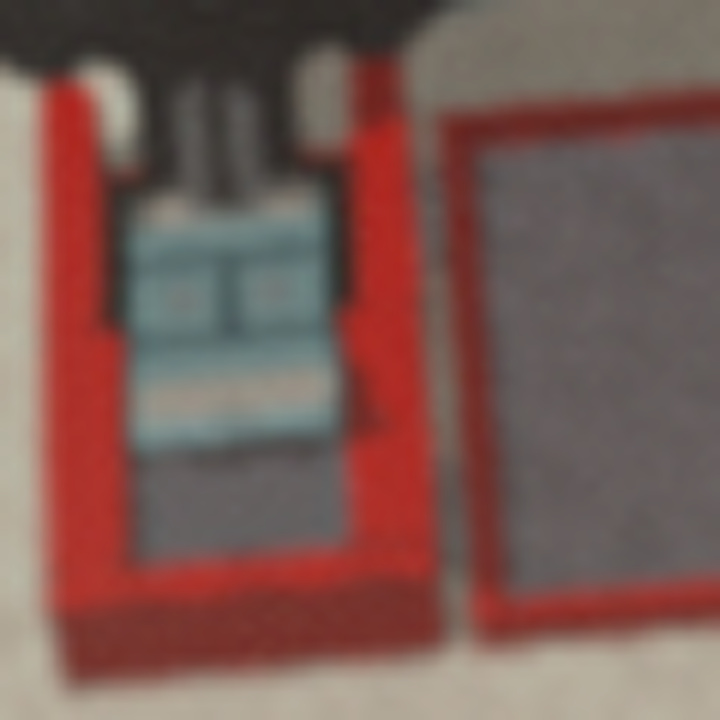

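The wrist view puts the glass's raised end at v≈106–113, which matches a drag of about 10 to 11 mm, so it is at the sill. Lifting off.

Request:
send_rows(deltas=[[1, 0.02, -0.01, 0.2, 0], [1, 0, 0, 0.4, 0], [1, 0, 0, 0.6, 0], [1, 0, 0, 0.6, 0], [0.4, 0, 0, 0.3, 0], [0.4, 0, 0, 0, 0]])

```text
clock: 5.95
ee_pos: [0.558, 0.1951, 0.0983]
tool_rot: [0.286, 0.958, 0.008, 0.021]
contact_force: [0.5, -0.2, 0.6]
finger_gap: 0.0229
```

```bash
python3 look.py 7 side; python3 gl.py wrist
```

```text
t 5.95 ee [0.558  0.1951 0.0983] toolx deg 146.67 tiltz [ 0.044  0.004 -0.999] case mm -41.5 0.8 F [ 0.48 -0.22  0.6 ] j [ 0.08  0.51 -0.69  1.91  0.46  0.83  0.15] gap 0.0229
wrist 0 [[283.2, 87.9], [283.0, 84.8]] [313.5  88.1] [252.7  87.8]
wrist 4 [[283.1, 95.1], [282.9, 91.9]] [313.   95.2] [253.  95.]
wrist 6 [[283.0, 98.6], [282.9, 95.4]] [312.7  98.7] [253.2  98.5]
wrist 8 [[283.0, 102.1], [282.8, 98.8]] [312.4 102.2] [253.4 102. ]
wrist 10 [[282.9, 105.5], [282.8, 102.2]] [312.2 105.6] [253.5 105.5]
wrist 12 [[282.9, 108.9], [282.7, 105.6]] [311.9 109. ] [253.7 108.8]
rim +x edge [[282.5  63.3]] hollow edge [[282.2 153.5]]
```

View pics/wz.png

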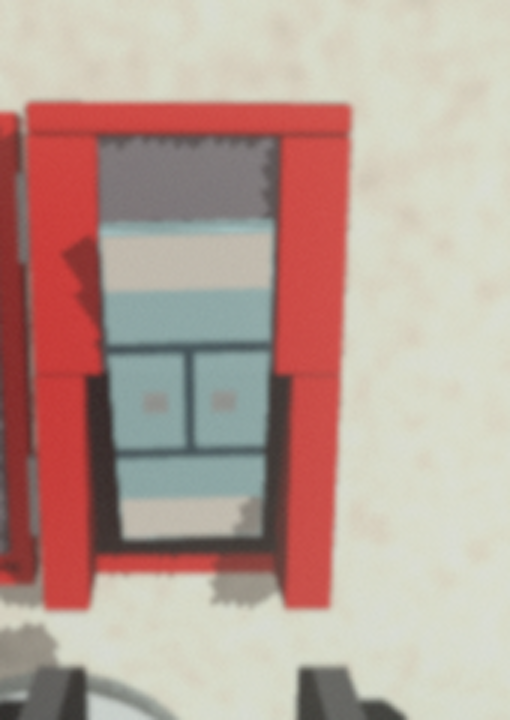

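View pics/sidec7.png

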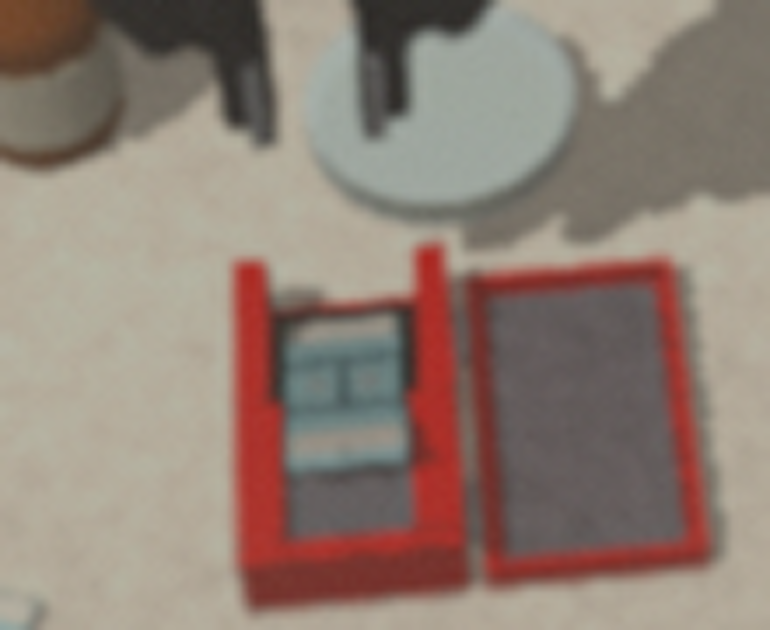

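It stays tipped by itself: the raised end is at v≈103–108, consistent with the sill, and the -x end is on the sill. Moving over the raised end with the fingers half open.

Request:
send_rows(deltas=[[0.4, -0.45, 0.3, 0, 0], [0.4, -0.45, 0.3, -0.2, 0], [0.4, -0.45, 0.3, -0.2, 0], [0.4, 0, 0, 0, 0]])

```text
clock: 6.38
ee_pos: [0.5005, 0.229, 0.0755]
tool_rot: [0.288, 0.957, 0.006, 0.018]
contact_force: [-0.5, 1.5, 0.6]
finger_gap: 0.0509
```

```bash
python3 look.py 8 side wrist
```

```text
t 6.38 ee [0.5005 0.229  0.0755] toolx deg 146.45 tiltz [ 0.039  0.002 -0.999] case mm 25.2 4.2 F [-0.52  1.47  0.61] j [-0.    0.49 -0.69  2.01  0.48  0.77  0.01] gap 0.0509
```

View pics/wrist8.png

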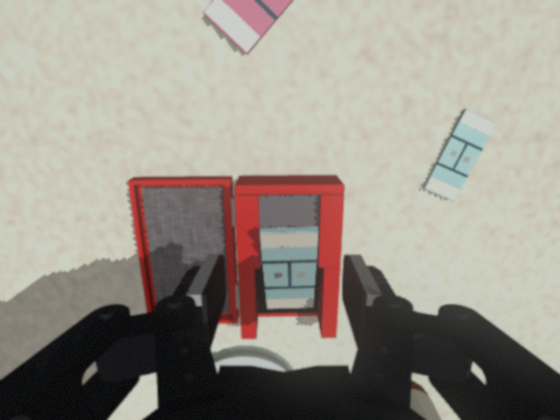

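View pics/sidec8.png

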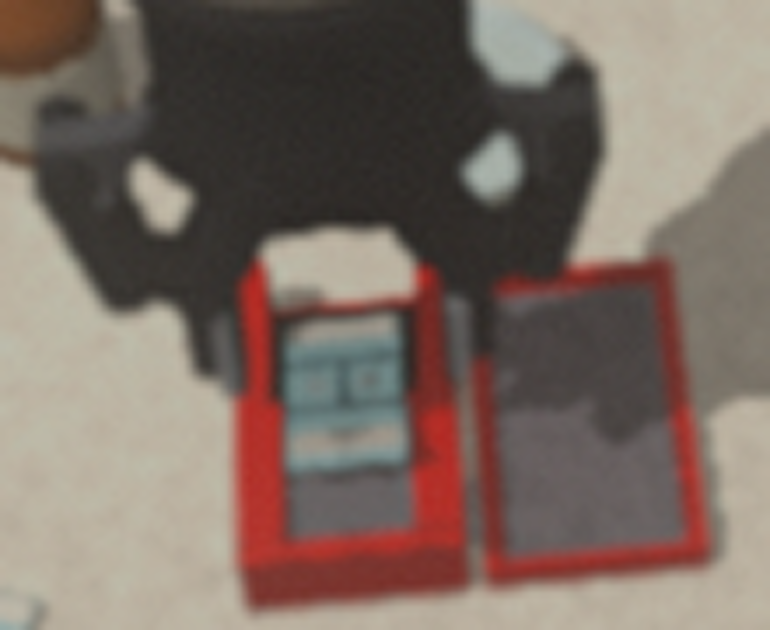

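Request:
send_rows(deltas=[[0.4, 0.04, 0.1, -0.4, 0], [0.4, 0, 0.05, -0.3, 0], [0.4, 0, 0, 0, 0]])

```text
clock: 6.73
ee_pos: [0.5068, 0.2319, 0.0464]
tool_rot: [0.29, 0.957, 0.006, 0.019]
contact_force: [-0.7, -0.6, 0.6]
finger_gap: 0.051
```

```bash
python3 look.py x
```

```text
t 6.73 ee [0.5068 0.2319 0.0464] toolx deg 146.22 tiltz [ 0.04   0.    -0.999] case mm 21.5 -1.7 F [-0.69 -0.56  0.56] j [-0.04  0.54 -0.65  2.01  0.53  0.72 -0.03] gap 0.051
```

Request:
send_rows(deltas=[[0.4, -0.08, 0, -0.2, 0], [0.4, -0.06, 0.02, -0.15, 0]])

```text
clock: 6.9
ee_pos: [0.502, 0.232, 0.0316]
tool_rot: [0.291, 0.956, 0.006, 0.019]
contact_force: [0.0, 0.8, -0.5]
finger_gap: 0.0513
```

```bash
python3 look.py x
```

```text
t 6.9 ee [0.502  0.232  0.0316] toolx deg 146.12 tiltz [ 0.04   0.    -0.999] case mm 25.5 0.9 F [ 0.02  0.79 -0.46] j [-0.05  0.56 -0.63  2.03  0.55  0.69 -0.06] gap 0.0513
```

Request:
send_rows(deltas=[[0.65, 0, 0, 0, 0], [0.7, 0, 0, 0, 0], [1, 0, 0, 0, 0], [1, 0, 0, 0, 0]], squeeze=25)

```text
clock: 7.23
ee_pos: [0.5012, 0.2315, 0.0308]
tool_rot: [0.291, 0.956, 0.005, 0.019]
contact_force: [-0.2, -0.2, -0.8]
finger_gap: 0.0305
```

```bash
python3 look.py 9 side wrist
```

```text
t 7.23 ee [0.5012 0.2315 0.0308] toolx deg 146.12 tiltz [ 0.039 -0.    -0.999] case mm 25.9 1.7 F [-0.18 -0.22 -0.77] j [-0.05  0.56 -0.63  2.03  0.55  0.69 -0.06] gap 0.0305
```

View pics/wrist9.png

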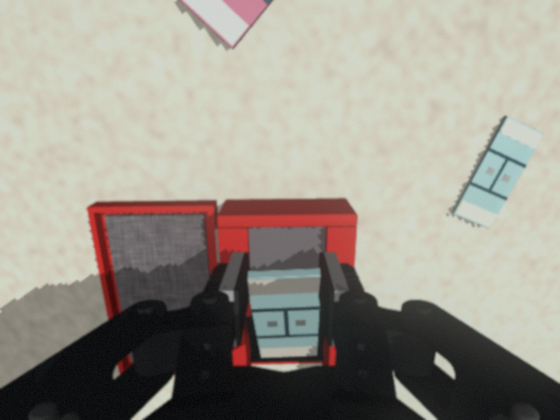

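View pics/sidec9.png

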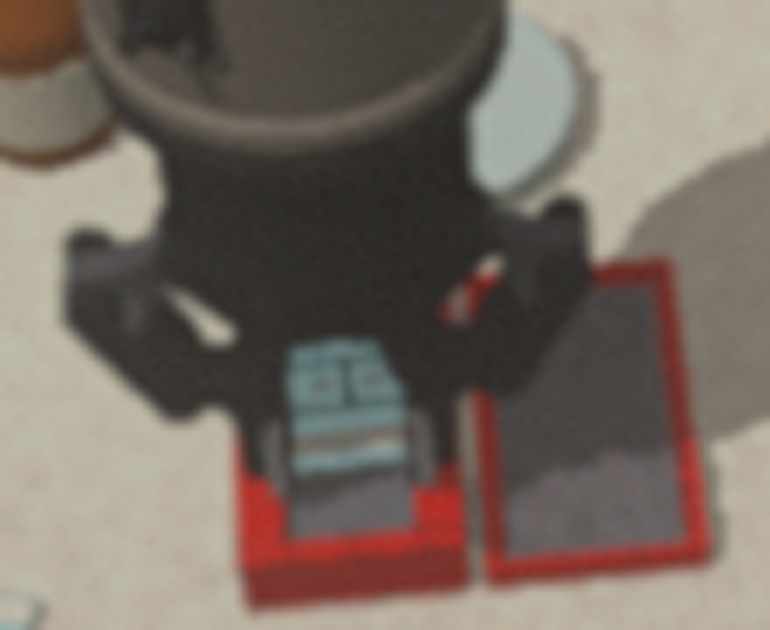

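Glass is between the pads (gap 30.5 mm). Lifting.

Request:
send_rows(deltas=[[1, 0, 0, 0.2, 0], [1, 0, 0, 0.4, 0], [1, 0, 0, 0.5, 0], [1, 0, 0, 0.6, 0], [1, 0, 0, 0.4, 0], [1, 0, 0, 0, 0]], squeeze=30)

```text
clock: 7.83
ee_pos: [0.5003, 0.2315, 0.1209]
tool_rot: [0.291, 0.957, 0.005, 0.018]
contact_force: [1.1, 0.4, 0.0]
finger_gap: 0.0301
```

```bash
python3 look.py 10 side wrist
python3 - <<'E'
from look import *
E
```

```text
t 7.83 ee [0.5003 0.2315 0.1209] toolx deg 146.19 tiltz [ 0.038 -0.    -0.999] case mm 26.7 2.2 F [1.13 0.43 0.01] j [ 0.03  0.43 -0.73  1.98  0.41  0.85  0.06] gap 0.0301
```

View pics/wrist10.png

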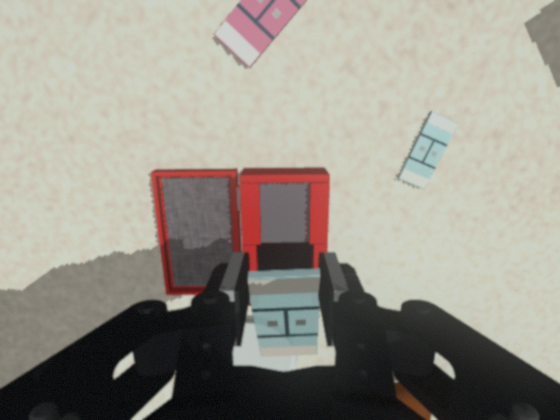

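View pics/sidec10.png

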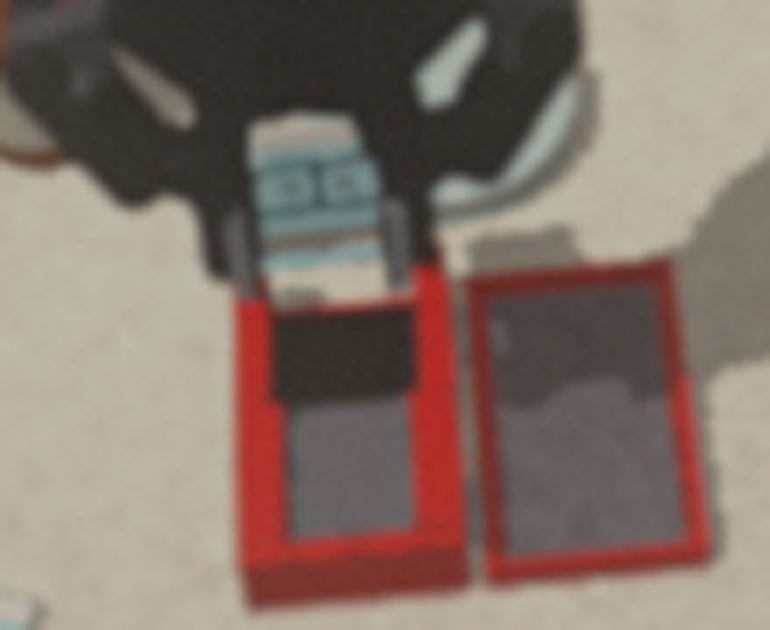

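Lift worked: the case is empty and the glass is held tipped between the pads. Carrying it to the tray.

Request:
send_rows(deltas=[[1, 0, -0.4, 0.5, 0.4], [1, 0, -0.7, 0.4, 0.4], [1, 0, -0.9, 0.1, 0.5], [1, -0.1, -0.9, 0, 0.6], [1, -0.1, -0.9, 0, 0.6], [1, -0.1, -0.9, 0, 0.6], [1, -0.1, -0.9, 0, 0.6], [1, -0.1, -0.9, 0, 0.6], [1, -0.1, -0.9, 0, 0.5], [1, -0.1, -0.9, 0, 0.4]])

```text
clock: 8.77
ee_pos: [0.4631, -0.1067, 0.1528]
tool_rot: [0.003, 1.0, 0.01, 0.011]
contact_force: [1.5, -0.2, -0.0]
finger_gap: 0.0305
```

```bash
python3 look.py x
```

```text
t 8.77 ee [ 0.4631 -0.1067  0.1528] toolx deg 179.6 tiltz [ 0.021  0.02  -1.   ] case mm -129.0 304.8 F [ 1.48 -0.23 -0.02] j [ 0.83  0.28 -0.82  2.09  0.25  0.85  1.43] gap 0.0305
```

Request:
send_rows(deltas=[[1, 0, -0.9, 0, -0.3], [1, 0, -0.9, 0, 0], [1, 0, -0.8, 0, 0], [1, 0, -0.6, 0, 0], [1, 0, -0.1, 0, 0], [1, 0, 0, 0, 0]])

```text
clock: 9.27
ee_pos: [0.4556, -0.2539, 0.1467]
tool_rot: [0.024, 1.0, 0.011, 0.007]
contact_force: [0.5, -0.0, -0.7]
finger_gap: 0.0305
```

```bash
python3 look.py 11 side wrist top
python3 - <<'E'
from look import *
d=eyes.get_image("side"); big("st11",d,(310,120,460,235),5)
E
```

```text
t 9.27 ee [ 0.4556 -0.2539  0.1467] toolx deg 177.26 tiltz [ 0.014  0.021 -1.   ] case mm -203.9 431.7 F [ 0.5  -0.   -0.69] j [ 1.02  0.36 -0.73  2.    0.28  0.89  1.66] gap 0.0305
```

View pics/wrist11.png

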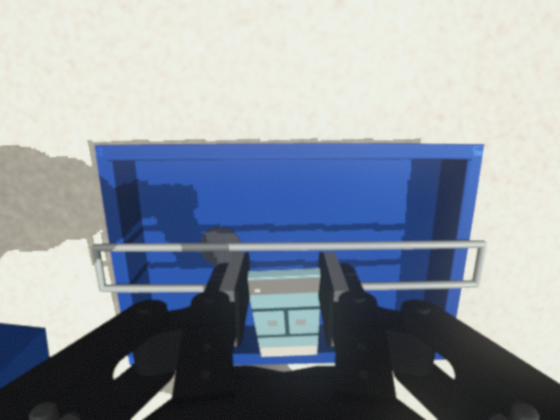

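View pics/st11.png

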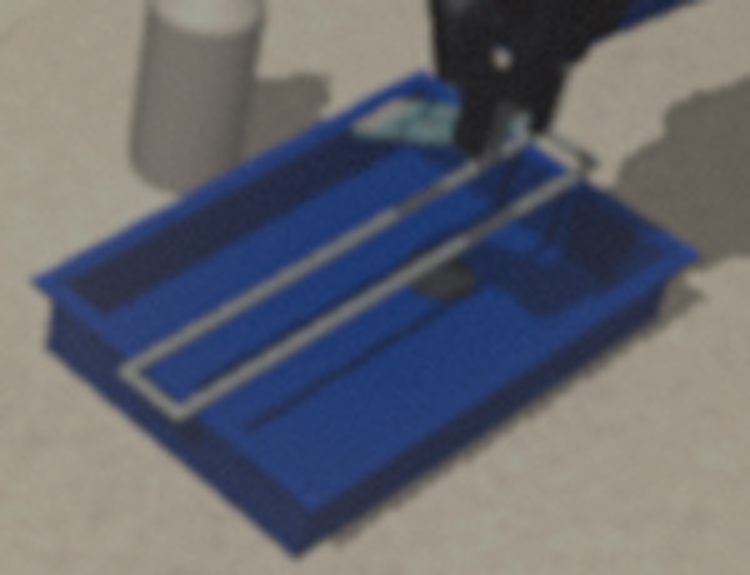

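View pics/top11.png

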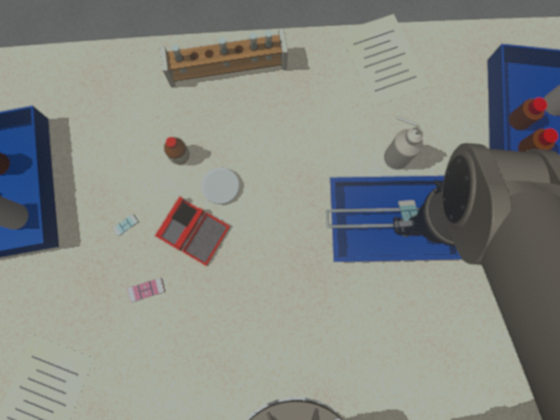

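Run:
```python
from look import *
d=eyes.get_image("wrist"); st()
c=d["color"].astype(int)
hsv=cv2.cvtColor(d["color"],cv2.COLOR_RGB2HSV)
def vcent(u,lo,hi):
    col=hsv[lo:hi,u]; m=(col[:,1]<70)&(col[:,2]>80); r=np.where(m)[0]+lo
    return r.mean() if len(r) else np.nan, len(r)
for u in(130,160,190,390,420,450):
    print(u,vcent(u,232,262),vcent(u,272,305), c[240:262:3,u].tolist() if u==160 else "")
def L(us,lo,hi):
    return plane(d,[(u,vcent(u,lo,hi)[0]) for u in us if vcent(u,lo,hi)[1]>0],.050)[:,:2]
a=L((150,170,190,390,410,430),232,262); b=L((150,170,190,390,410,430),272,305)
print(a.round(4).tolist(),b.round(4).tolist())
for p in(a,b): k=np.polyfit(p[:,1],p[:,0],1); print("slope",k, "x at y=-.249",np.polyval(k,-.249))
e=plane(d,[(97,247),(486,244),(100,288),(480,286)],.05);print(e.round(4).tolist())
```

```text
t 9.52 ee [ 0.4566 -0.2512  0.1478] toolx deg 177.53 tiltz [ 0.015  0.02  -1.   ] case mm -203.3 428.8 F [ 0.75 -0.49 -1.06] j [ 1.01  0.36 -0.74  2.    0.28  0.89  1.66] gap 0.0305
130 (np.float64(245.0), 9) (np.float64(285.5), 8) 
160 (np.float64(244.5), 8) (np.float64(286.0), 7) [[76, 99, 157], [175, 180, 177], [190, 195, 192], [104, 123, 170], [48, 90, 176], [48, 91, 177], [45, 89, 174], [33, 61, 120]]
190 (np.float64(244.5), 8) (np.float64(285.5), 8) 
390 (np.float64(243.5), 8) (np.float64(284.0), 7) 
420 (np.float64(243.5), 8) (np.float64(283.5), 8) 
450 (np.float64(243.0), 9) (np.float64(283.0), 7) 
[[0.4793, -0.3487], [0.4801, -0.3339], [0.4808, -0.3191], [0.4878, -0.171], [0.4886, -0.1557], [0.4891, -0.1404]] [[0.513, -0.354], [0.5141, -0.3387], [0.5144, -0.3233], [0.5217, -0.1693], [0.5223, -0.1535], [0.5233, -0.1375]]
slope [0.04722654 0.49583547] x at y=-.249 0.4840760659323398
slope [0.0464535  0.52955719] x at y=-.249 0.517990268495502
[[0.4795, -0.3887, 0.05], [0.4925, -0.0963, 0.05], [0.5134, -0.3934, 0.05], [0.5283, -0.0964, 0.05]]
```

Rods measured with the wrist camera: mid-line x = 0.501 at y = -0.249, 34 mm apart, which agrees with the top view. Descending to just above contact.

Request:
send_rows(deltas=[[1, 0.1, 0.05, -0.5, 0], [1, 0.03, 0.03, -0.6, 0], [1, 0, 0, -0.3, 0]])

```text
clock: 9.77
ee_pos: [0.4646, -0.2458, 0.0935]
tool_rot: [0.019, 1.0, 0.008, 0.01]
contact_force: [-0.3, 0.3, -1.1]
finger_gap: 0.0305
```

Run:
```python
from look import *
st()
d=eyes.get_image("side"); big("st12",d,(310,120,460,235),5)
d=eyes.get_image("wrist"); cv2.imwrite("pics/wrist12.png",d["color"][:,:,::-1])
```

```text
t 9.77 ee [ 0.4646 -0.2458  0.0935] toolx deg 177.77 tiltz [ 0.02   0.016 -1.   ] case mm -207.0 419.9 F [-0.31  0.31 -1.08] j [ 0.95  0.44 -0.69  2.03  0.36  0.78  1.58] gap 0.0305
```

View pics/st12.png

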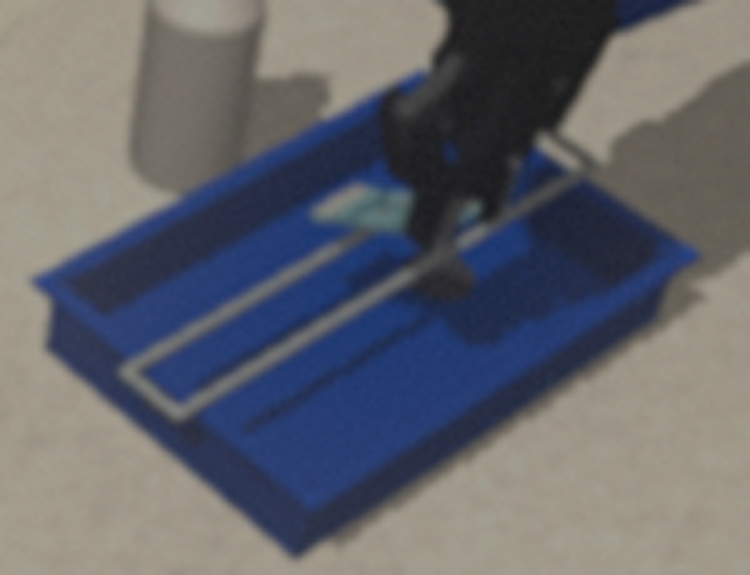

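View pics/wrist12.png

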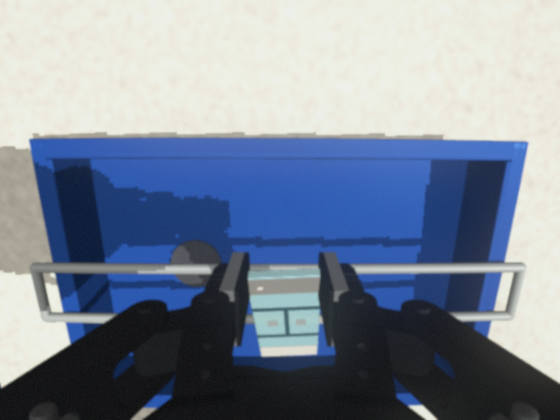

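Request:
send_rows(deltas=[[1, -0.08, -0.02, -0.2, 0], [1, -0.03, 0, -0.15, 0]], squeeze=20)

```text
clock: 10.03
ee_pos: [0.4607, -0.2461, 0.0808]
tool_rot: [0.018, 1.0, 0.008, 0.01]
contact_force: [-0.6, -0.1, 0.5]
finger_gap: 0.0301
```

```bash
python3 look.py x
```

```text
t 10.03 ee [ 0.4607 -0.2461  0.0808] toolx deg 177.87 tiltz [ 0.021  0.016 -1.   ] case mm -203.9 422.4 F [-0.61 -0.11  0.53] j [ 0.95  0.45 -0.68  2.05  0.38  0.75  1.57] gap 0.0301
```

Request:
send_rows(deltas=[[1, -0.01, 0, -0.06, 0], [1, 0, 0, -0.06, 0]])

```text
clock: 10.2
ee_pos: [0.46, -0.2464, 0.076]
tool_rot: [0.019, 1.0, 0.008, 0.01]
contact_force: [-0.9, -0.8, -0.2]
finger_gap: 0.0302
```

```bash
python3 look.py x
```

```text
t 10.2 ee [ 0.46   -0.2464  0.076 ] toolx deg 177.86 tiltz [ 0.021  0.016 -1.   ] case mm -203.4 422.9 F [-0.92 -0.81 -0.23] j [ 0.94  0.46 -0.68  2.05  0.39  0.75  1.56] gap 0.0302
```

Request:
send_rows(deltas=[[1, 0.05, 0, -0.06, 0], [1, 0.01, 0, -0.05, 0]])

```text
clock: 10.37
ee_pos: [0.4628, -0.2469, 0.0719]
tool_rot: [0.019, 1.0, 0.008, 0.011]
contact_force: [-0.3, -0.5, 2.1]
finger_gap: 0.0299
```

Request:
send_rows(deltas=[[1, 0, 0, -0.05, 0]])

```text
clock: 10.45
ee_pos: [0.4631, -0.247, 0.07]
tool_rot: [0.019, 1.0, 0.008, 0.011]
contact_force: [-0.2, -0.8, 1.6]
finger_gap: 0.031
```

Request:
send_rows(deltas=[[1, 0, 0, -0.05, 0]])

```text
clock: 10.53
ee_pos: [0.4635, -0.2472, 0.0681]
tool_rot: [0.019, 1.0, 0.007, 0.011]
contact_force: [-2.1, 0.2, 2.0]
finger_gap: 0.0305
```

Run:
```python
from look import *
st()
d=eyes.get_image("side"); big("st13",d,(340,140,440,215),7)
d=eyes.get_image("wrist"); cv2.imwrite("pics/wrist13.png",d["color"][:,:,::-1])
```

```text
t 10.53 ee [ 0.4635 -0.2472  0.0681] toolx deg 177.81 tiltz [ 0.023  0.014 -1.   ] case mm -206.8 421.7 F [-2.15  0.23  1.95] j [ 0.93  0.47 -0.67  2.05  0.4   0.73  1.55] gap 0.0305
```

View pics/st13.png

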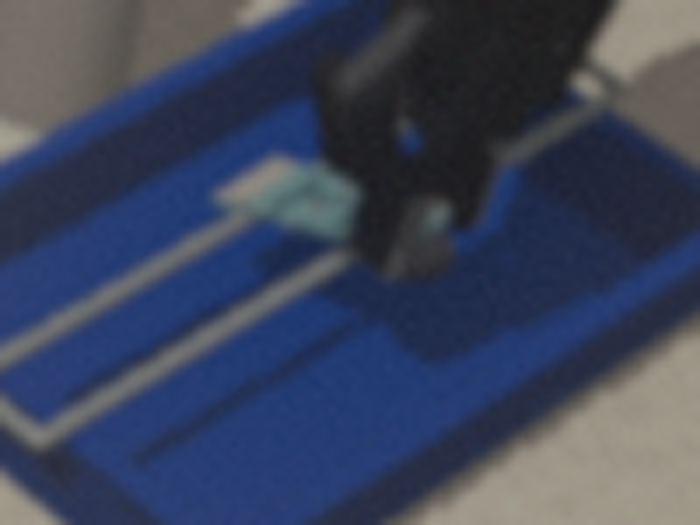

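View pics/wrist13.png

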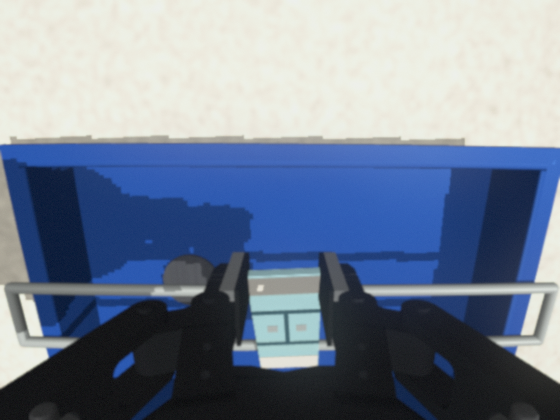

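The glass touches the far rod at z≈0.072 as predicted, with about 2 N, and pivots in the pads. Continuing down.

Request:
send_rows(deltas=[[1, -0.015, 0, -0.06, 0], [1, -0.015, 0, -0.06, 0]])

```text
clock: 10.8
ee_pos: [0.4628, -0.2472, 0.0635]
tool_rot: [0.019, 1.0, 0.007, 0.012]
contact_force: [-0.6, 0.1, 4.0]
finger_gap: 0.0303
```

Request:
send_rows(deltas=[[1, -0.015, 0, -0.06, 0], [1, -0.015, 0, -0.06, 0]])

```text
clock: 10.97
ee_pos: [0.4613, -0.2471, 0.0583]
tool_rot: [0.019, 1.0, 0.007, 0.012]
contact_force: [-0.3, 1.1, 2.8]
finger_gap: 0.0307
```

Run:
```python
from look import *
st()
d=eyes.get_image("side"); big("st14",d,(340,140,440,215),7)
d=eyes.get_image("wrist"); cv2.imwrite("pics/wrist14.png",d["color"][:,:,::-1])
```

```text
t 10.97 ee [ 0.4613 -0.2471  0.0583] toolx deg 177.83 tiltz [ 0.024  0.014 -1.   ] case mm -205.0 422.8 F [-0.29  1.15  2.78] j [ 0.92  0.49 -0.66  2.06  0.42  0.71  1.54] gap 0.0307
```

View pics/st14.png

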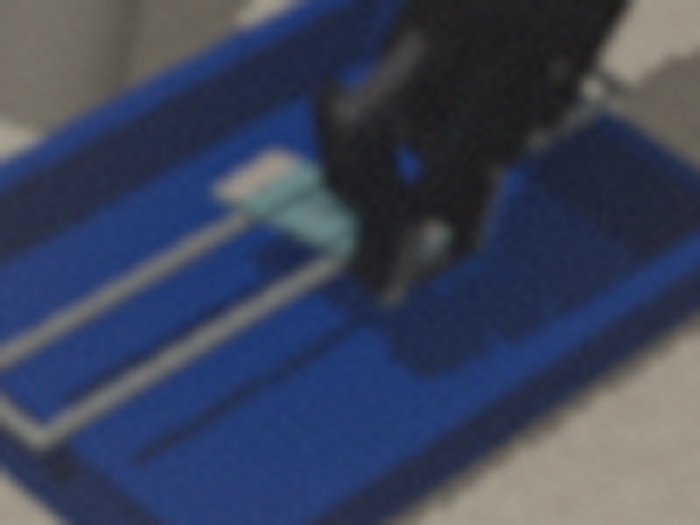

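View pics/wrist14.png

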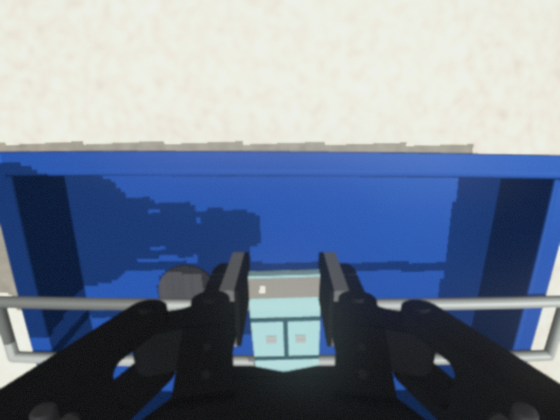

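Request:
send_rows(deltas=[[1, 0.005, 0, -0.06, 0], [1, 0, 0, -0.06, 0]])

```text
clock: 11.23
ee_pos: [0.4613, -0.2471, 0.0532]
tool_rot: [0.019, 1.0, 0.007, 0.012]
contact_force: [-1.3, 0.6, 3.1]
finger_gap: 0.0304
```

Request:
send_rows(deltas=[[1, 0, 0, -0.04, 0]])

```text
clock: 11.32
ee_pos: [0.4611, -0.2471, 0.0513]
tool_rot: [0.019, 1.0, 0.007, 0.011]
contact_force: [-1.4, 1.1, 2.7]
finger_gap: 0.0304
```

Request:
send_rows(deltas=[[1, 0, 0, -0.03, 0]])

```text
clock: 11.4
ee_pos: [0.4609, -0.2471, 0.0498]
tool_rot: [0.019, 1.0, 0.007, 0.011]
contact_force: [-1.5, 1.1, 3.2]
finger_gap: 0.0303
```

Run:
```python
from look import *
st()
d=eyes.get_image("side"); big("st15",d,(340,140,440,215),7)
d=eyes.get_image("wrist"); cv2.imwrite("pics/wrist15.png",d["color"][:,:,::-1])
```

```text
t 11.4 ee [ 0.4609 -0.2471  0.0498] toolx deg 177.82 tiltz [ 0.023  0.014 -1.   ] case mm -204.6 423.0 F [-1.46  1.11  3.2 ] j [ 0.91  0.5  -0.65  2.07  0.43  0.7   1.52] gap 0.0303
```

View pics/st15.png

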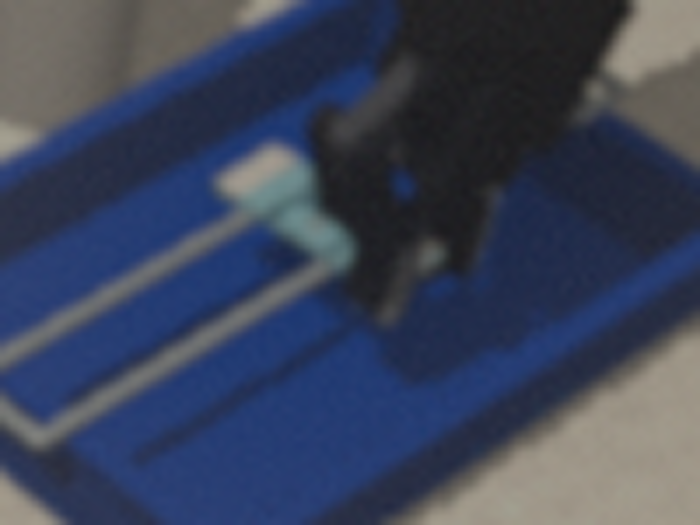

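View pics/wrist15.png

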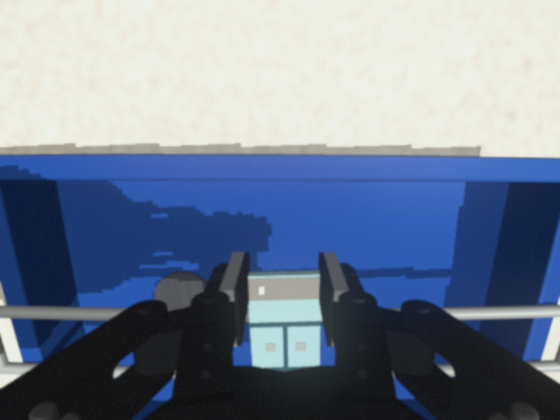

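Request:
send_rows(deltas=[[1, 0, 0, -0.025, 0]])

```text
clock: 11.58
ee_pos: [0.461, -0.247, 0.0488]
tool_rot: [0.019, 1.0, 0.007, 0.011]
contact_force: [-1.4, -0.6, 3.0]
finger_gap: 0.0305
```

Request:
send_rows(deltas=[[1, 0, 0, -0.02, 0]])

```text
clock: 11.67
ee_pos: [0.4609, -0.247, 0.048]
tool_rot: [0.019, 1.0, 0.007, 0.011]
contact_force: [-1.9, 0.8, 1.6]
finger_gap: 0.0304
```

Request:
send_rows(deltas=[[1, 0, 0, -0.015, 0]])

```text
clock: 11.75
ee_pos: [0.4609, -0.247, 0.0473]
tool_rot: [0.019, 1.0, 0.007, 0.011]
contact_force: [-1.7, 0.9, 2.7]
finger_gap: 0.0306
```

Request:
send_rows(deltas=[[1, 0, 0, -0.015, 0]])

```text
clock: 11.83
ee_pos: [0.4609, -0.2471, 0.0467]
tool_rot: [0.019, 1.0, 0.007, 0.011]
contact_force: [-3.0, 1.5, 7.4]
finger_gap: 0.0303
```

Force rises at z = 0.0467, which is the predicted level height, so the near rod is touched. Checking before release.

Run:
```python
from look import *
st()
d=eyes.get_image("side"); big("st16",d,(340,140,440,215),7)
d=eyes.get_image("wrist"); cv2.imwrite("pics/wrist16.png",d["color"][:,:,::-1])
```

```text
t 11.83 ee [ 0.4609 -0.2471  0.0467] toolx deg 177.82 tiltz [ 0.022  0.014 -1.   ] case mm -204.6 423.0 F [-2.96  1.47  7.42] j [ 0.91  0.5  -0.64  2.07  0.44  0.69  1.52] gap 0.0303
```

View pics/st16.png

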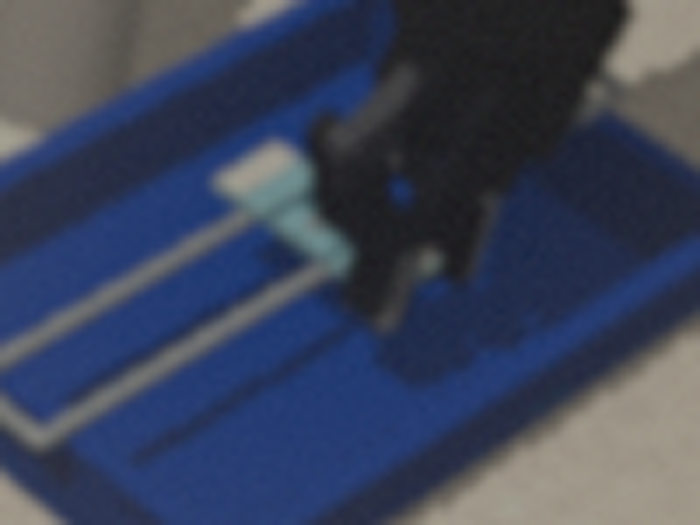

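View pics/wrist16.png

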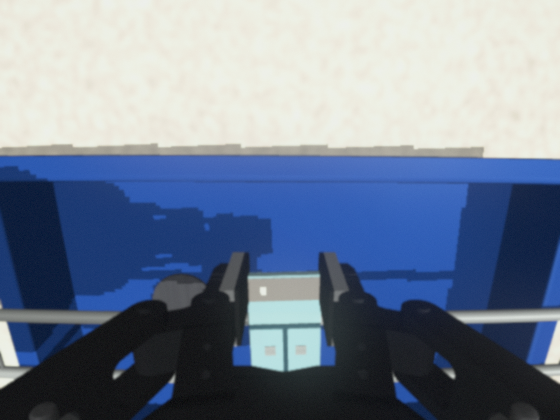

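Run:
```python
from look import *
d=eyes.get_image("wrist")
P=plane(d,[(284,272),(284,276),(284,299),(284,324)],.055); print(P.round(4).tolist())
x=0.501+.0468*(-.247+.249)
print("bridge x",x,"centre x from end rows", (P[:2,0]+.038).round(4))
```

```text
[[0.4576, -0.2468, 0.055], [0.4595, -0.2469, 0.055], [0.4706, -0.2473, 0.055], [0.4833, -0.2478, 0.055]]
bridge x 0.5010936 centre x from end rows [0.4956 0.4975]
```

The centre is about 4–5 mm to the gripper side of mid-bridge, within the ±12 mm limit. Releasing gently.

Request:
send_rows(deltas=[[1, 0, 0, 0, 0], [0.6, 0, 0, 0, 0], [0.55, 0, 0, 0, 0], [0.45, 0, 0, 0, 0], [0.3, 0, 0, 0, 0], [0.3, 0, 0, 0, 0]])

```text
clock: 12.48
ee_pos: [0.461, -0.2471, 0.0467]
tool_rot: [0.019, 1.0, 0.007, 0.011]
contact_force: [0.3, -0.9, -0.4]
finger_gap: 0.0601
```

Run:
```python
from look import *
st()
d=eyes.get_image("side"); big("st17",d,(340,140,440,215),7)
d=eyes.get_image("wrist"); cv2.imwrite("pics/wrist17.png",d["color"][:,:,::-1])
```

```text
t 12.48 ee [ 0.461  -0.2471  0.0467] toolx deg 177.82 tiltz [ 0.023  0.014 -1.   ] case mm -204.7 423.0 F [ 0.26 -0.93 -0.4 ] j [ 0.91  0.5  -0.64  2.07  0.44  0.69  1.52] gap 0.0601
```

View pics/st17.png

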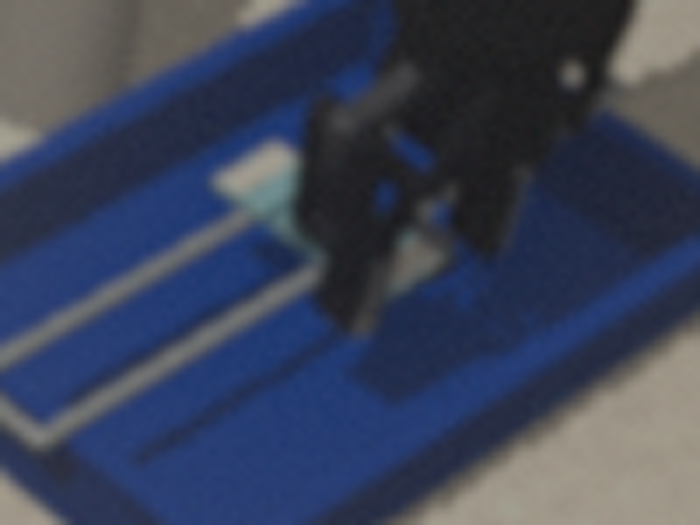

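View pics/wrist17.png

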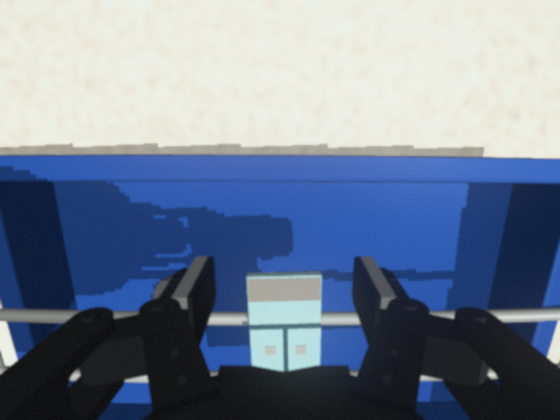

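The glass lies free between the opened fingers. Backing off upwards, then towards the robot so the cameras can see it.

Request:
send_rows(deltas=[[0.3, 0, 0, 0.3, 0], [0.3, 0, 0, 0.6, 0], [0.3, 0, 0, 0.8, 0], [0.3, 0, 0, 0.8, 0], [0.3, 0, 0.5, 0.8, 0], [0.3, 0, 0.8, 0.3, 0], [0.3, 0, 0.8, 0, 0], [0.3, 0, 0.8, 0, 0], [0.3, 0, 0.5, 0, 0], [0.3, 0, 0, 0, 0]])

```text
clock: 13.42
ee_pos: [0.4596, -0.1038, 0.2048]
tool_rot: [0.019, 1.0, 0.008, 0.013]
contact_force: [-0.1, 1.0, -0.7]
finger_gap: 0.0599
```

Run:
```python
from look import *
st()
d=eyes.get_image("side"); big("st18",d,(310,120,460,235),5)
d=eyes.get_image("top"); big("tt18",d,(320,165,475,270),5); cv2.imwrite("pics/top18.png",d["color"][:,:,::-1])
d=eyes.get_image("wrist"); cv2.imwrite("pics/wrist18.png",d["color"][:,:,::-1])
```

```text
t 13.42 ee [ 0.4596 -0.1038  0.2048] toolx deg 177.77 tiltz [ 0.026  0.015 -1.   ] case mm -124.4 304.3 F [-0.11  1.03 -0.65] j [ 0.89  0.19 -0.87  2.05  0.16  0.94  1.47] gap 0.0599
```

View pics/st18.png

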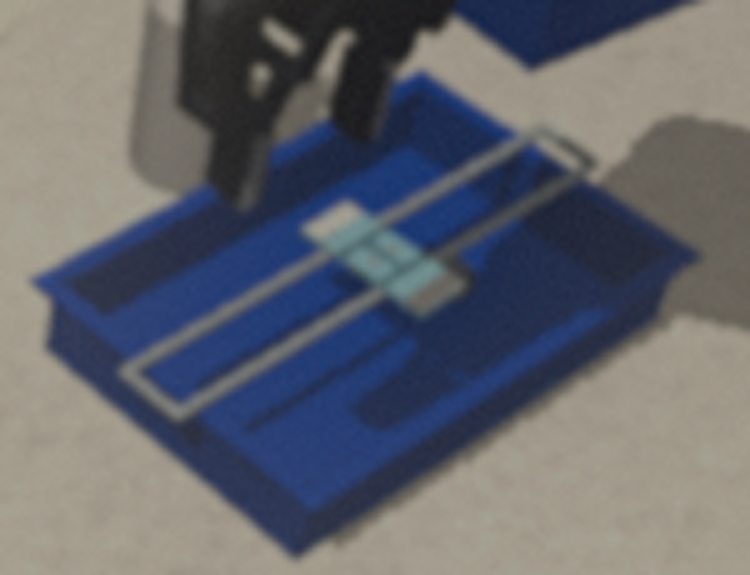

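View pics/tt18.png

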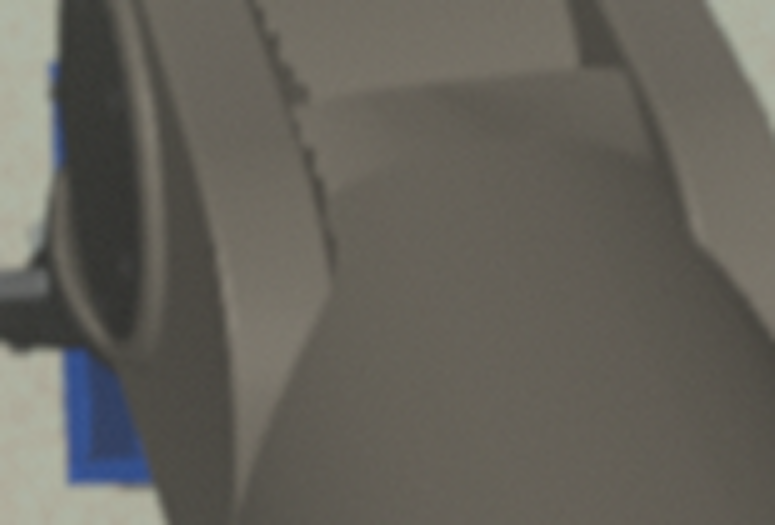

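View pics/wrist18.png

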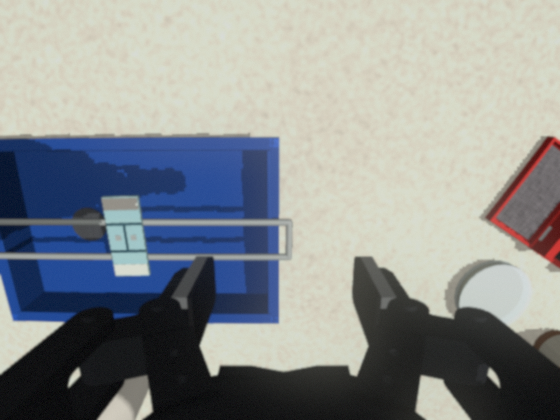

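The glass spans both rods, grid side up, in the side view at (345,205)–(430,315) and in the wrist view at (101,197)–(149,277). Final numbers:

Run:
```python
from look import *
w=eyes.get_image("wrist"); s=eyes.get_image("side")
def rep(nm,d,g,rods):
    P=plane(d,g,.055)[:,:2]; m=P.mean(0); v=P[2]+P[3]-P[0]-P[1]; ang=np.degrees(np.arctan2(v[1],v[0]))
    r=plane(d,rods,.050)[:,:2]
    dirr=(r[1]-r[0]+r[3]-r[2]); dirr/=np.linalg.norm(dirr); n=np.array([dirr[1],-dirr[0]])
    mid=r.mean(0); print(nm,"centre",m.round(4),"sizes",[round(np.linalg.norm(P[i]-P[i-1])*1e3,1) for i in range(4)],"len ang",ang.round(1),"rod ang",np.degrees(np.arctan2(dirr[1],dirr[0])).round(1),"offset across rods mm",((m-mid)@n*1e3).round(1),"rod sep",abs((r[2]-r[0])@n*1e3).round(1))
rep("wrist",w,[(101,197),(138,195),(149,274),(115,277)],[(30,222),(280,222),(30,257),(280,257)])
C=lambda p:(np.array(p,float)+.5)/5-.5+np.array((310,120))
rep("side",s,C([(428,317),(468,283),(350,200),(303,229)]),C([(185,408),(570,178),(130,370),(540,130)]))
```

```text
wrist centre [ 0.4964 -0.2485] sizes [np.float64(77.1), np.float64(32.7), np.float64(75.5), np.float64(32.6)] len ang -1.8 rod ang 87.4 offset across rods mm -4.7 rod sep 34.9
side centre [ 0.4941 -0.2457] sizes [np.float64(77.9), np.float64(33.0), np.float64(74.8), np.float64(34.0)] len ang -1.7 rod ang -92.7 offset across rods mm 4.7 rod sep 32.3
```

Both views agree: the glass is 4.7 mm off mid-bridge, within 1° of square, and its sizes match flat glass at rod height. Handing in.

```bash
python3 -c "
from station import bot
print(bot.job_done()); print(bot.sense()['clock'])"
```

```text
the job is handed in; nothing more can be done
None
the job is handed in; nothing more can be done
```

The chamber is out of its case and lying grid side up across both rods of the bridge. I handed the job in at about 13.5 s, but no verdict was reported.

- **Tipping and sliding:** I pressed the -x end with shut fingers, dragged the glass about 10 mm down the slope to the sill at 3 to 8 N, and let go. The pictures showed it stayed tipped by itself.
- **Picking and placing:** I gripped the raised end by its sides and carried it to the tray. I lowered it until it touched the far rod and let it turn level in the pads until the near rod took it too, at about 7 N. Only then did I open the fingers.
- **Last checks:** The wrist and side views agree:
  - The centre is 4.7 mm from midway between the rods (limit 12 mm) and close to the middle of their length.
  - The length is within about 1° of square to the rods.
  - The measured outline fits flat glass at rod height. The gripper was well clear.
- **Bottles and dish:** I saw no contact with them, but I did not re-measure their positions at the end.
- **What went less well:**
  - The first press peaked at 54 N on the wrist reading, close to the 60 N limit. I relaxed it at once and used finer steps after that.
  - The arm picked up a small tool tilt along the way (0.05 rad at most), which did not affect the placing.
  - The top view was blocked by the arm at the final check.

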